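# Hang the salt box back on its screw

## Task

The small oak salt box stands wedged between the two canisters, with room only to lift it out by the top of its back board; it is full, so keep it upright. Stand it on the worktop in the clear and let go, so that you can take it afresh by its two sides, and hang it on the free screw of the oak hanging board, beside its twin: the keyhole over the screw head, back flat against the board, then down until the screw is home at the closed end of the slot. Let go of it, and leave the canisters, the mug, the tin and the jam jar where they stand.

Things in the scene. Friction and masses are not known exactly. Their poses are not given: they have to be found in the camera images.
- salt_box: Loose oak salt box, 0.38 kg, stands by itself. Origin: centre of its underside; front faces its own -x, flat back at x=+27.5 mm; 60 mm wide (y), 55 deep. Closed solid body x -27.5 to +18.5; flat sides rise to z=69 (front) and 83 mm (back); sloping fixed lid 6 mm thick on it, top at z=76 front, 90 back, knob to 87 near its front edge, 5 mm overhang. Starts 5 to 9 mm from a canister at each side.
- salt_top (a point): Middle of the top edge of the salt box's back board, 135 mm above the underside. The back board is 9 mm thick (box frame x 18.5 to 27.5, this point at x=23), 60 mm wide, with rounded top corners, and stands free 45 mm above the lid; the keyhole is cut through it.
- salt_hole (a point): Centre of the round keyhole opening, 20 mm across, through the back board; the point lies on the back face, mid width, 103 mm above the underside. From it a slot 9 mm wide runs straight up to a closed end 122 mm above the underside.
- salt_seat (a point): Where the screw's axis lies in the slot when the box is fully home: on the back face, 119.75 mm above the underside (16.75 mm straight above salt_hole).
- hang_board: Fixed upright oak hanging board, 270 mm wide, 195 tall, 18 thick. Origin: on its front face, mid width, at worktop level; the face is its plane x=0 and looks to its own -x, roughly towards the robot; y along the width. Its foot is 18 mm high and reaches 66 mm in front of the face. At y=+57.5 mm an identical twin box hangs fixed, reaching 60 mm out from the face, underside 45 mm up.
- screw (a point): The free screw (at y=-57.5 mm on the board): the point where its axis meets the board's face, 164.75 mm above the worktop; axes as hang_board's. Shank 4.5 mm thick; round head 14 mm across, 4 mm high, its underside 11.5 mm off the face. A box hung home has its salt_seat here and its underside 45 mm above the worktop.
- canister_left: Loose round canister, 102 mm across, lid edge 125 mm high, knob to 140 mm, 0.75 kg; stands at the salt box's +y side. Origin: centre of its underside. Leave it. (Behind the row a fixed spice chest, 217 mm tall, fills the worktop from x = 0.63 m back, y = -0.12 to -0.44 m, in the robot's base frame.)
- canister_right: The same canister at the salt box's -y side. Leave it.
- mug: Loose mug, 97 mm high, about 82 mm across with a handle (114 mm overall); origin: centre of its bounding box, underside. Leave it.
- tin: Loose food tin, 75 mm across, 58 mm high; origin: centre of its underside. Leave it.
- jam_jar: Loose jam jar, 66 mm across, 100 mm high; origin: centre of its underside. Leave it.

How it is judged:
By the outcome, as a careful person would: the job done as asked, in the order asked, and still so for the second after the job is handed in, with the robot touching nothing.
It also fails if it takes over 62 s, if anything falls off the work surface, if the arm or the gripper's body presses on something with over 40 N, if the wrist force passes 120 N, or if a joint passes its speed limit or range.

## Robot

A 6-joint arm with a two-finger parallel gripper is mounted at the origin on a cart in front of the work surface, level with it; the furniture and walls round the work are solid. World frame = base frame: x ahead of the robot, y to its left, z up, the work surface at z = 0. Lengths are in m, angles in degrees, forces in N, time in s.
With the tool pointing down it reaches from about 0.375 to 0.9 m from the base axis. Payload 3.1 kg.
Tool frame: the origin (TCP) lies midway between the tips of the shut fingers; the grasp point (between the pads) lies bot.hold_point_z behind it (bot.hold_point_z is the distance from the TCP to the grasp point, in m); z points along the fingers, y is the direction in which the jaws open and shut (so a half turn about z gives the same grasp; the last joint's range is limited). The gripper opens to 87 mm and grips with 3 to 60 N. Pads are 19 mm wide; open, the fingers measure 117 mm over their backs; the gripper's body (75 mm by 190 mm) begins 51 mm behind the grasp point.
Start: joints at [54.803, 30.224, 82.088, -0, 67.689, -10.227], TCP at [0.264, 0.567, 0.223] pointing down, gripper open.
Joint ranges: [-176.69, 176.69], [-43.24, 126.21], [12.49, 139.97], [-82, 262], [0, 151.66], [-163.58, 163.58]. Speed limits (degrees/s): [159.86, 159.86, 180, 180, 180, 180].

## Interface

Orientations are given as a 3x3 rotation matrix whose columns are the frame's x, y, z axes.
In Python, from rig import bot, vision, order gives the robot as it stands. The module is installed in compiled form; this text tells all that it offers.
- The arm moves only by the tool move_arm, never from a script. Its argument "moves" is a list of rows, each an object of numbers: "hand": the finger opening in mm, from 0 to 87; "x", "y", "z": the shift along the tool's x, y, z in units of 25 mm (1.0 is 25 mm); "wx", "wy", "wz": the turn, a rotation vector about the tool's x, y, z in degrees. In form: [{"hand": .., "x": .., "y": .., "z": .., "wx": .., "wy": .., "wz": ..}, ...]. A call has 1 to 20 rows; each row shifts and turns the commanded pose from where the row before left it, along the tool's axes as they then stand; what a row does not reach is not made up. A row lasts 1/10 s, in which the tool goes at most 50 mm and 8.59 degrees, less where a joint would pass 70% of its speed; a pose out of reach is approached as far as the arm can. A call is refused whole if a number of a shift passes 1 or a number of a turn 8.59, either way. A call with a gripper value outside its range is refused whole. The fingers move at their own pace and stop on an object; the grip force is fixed at half the most. Time passes only in rows, so rows that do not move let the fingers close. It gives the time, the measured TCP pose, the force and the opening at its end, in the units of the state.
- bot.read_state(): the state, without advancing time (a new reading comes with each control period).
- vision.capture(name): name is "scene" or "top" or "wrist"; returns a dict with "image" (384x512x3 uint8, red, green, blue), "z_map" (384x512 float32, m along the optical axis (not along the pixel's ray), 0 where there is no reading), "fx", "fy", "cx", "cy" (pixels), "pose" (4x4, takes a point from camera to world coordinates); the wrist camera has in their place "hand_eye" (4x4, takes a point from camera to tool coordinates, whose origin is the TCP and whose axes are the flange's). Camera axes: x right, y down, z forward; pixel columns grow to the right and rows downward; lengths in m; the calibration is good to about 2 mm. A picture is of the moment at which its call begins: read the wrist's pose just before it.
- order.hand_in(): hands the job in, once; it reports no verdict.
The state is a dict: "time_s": time; "joint_positions": joint angles; "qvel": joint speeds; "tau": joint torques, N m; "position": TCP position; "tcp_rot": TCP orientation; "force": force on the tool from outside, world axes, zero at the start; "moment": the same for the moment, N m; "opening": opening from 0.0 (shut) to 1.0 (fully open).
Only numpy, scipy, OpenCV 4.12 (cv2) and the standard library are available. Lean on these libraries where they do the work, as an engineer would, in place of code of your own. Each camera call takes 0.05 s, during which the arm holds its last target.

## Working session

There is one attempt and no reset: what is moved stays moved. The work goes in short steps, Python scripts to look and compute and a tool call to move; the robot and the scene stay as the last step left them, time stands still between calls to the robot, and variables do not carry over. Pictures are saved under pics/ and viewed, and the job is handed in when it is done.

Besides the shell and the picture viewer there is one more tool, called after "Emit:" in YAML: its name, and indented under it one key for each argument. move_arm: Moves the arm, as the interface text tells. Its arguments: {"type":"object","properties":{"moves":{"type":"array"}},"required":["moves"]}

```bash
mkdir -p pics; cat > h.py <<'E'
import numpy as np, cv2
from rig import bot, vision, order
def snap(n,f):
    s=bot.read_state(); c=vision.capture(n)
    if n=="wrist":
        T=np.eye(4);T[:3,:3]=s["tcp_rot"];T[:3,3]=s["position"];c["pose"]=T@c["hand_eye"]
    np.savez(f"pics/{f}.npz",**c)
    cv2.imwrite(f"pics/{f}.png",c["image"][:,:,::-1])
    return c
def load(f): return {k:v for k,v in np.load(f"pics/{f}.npz").items()}
def cloud(c):
    z=c["z_map"];v,u=np.mgrid[:z.shape[0],:z.shape[1]]
    P=np.stack([(u-c["cx"])/c["fx"]*z,(v-c["cy"])/c["fy"]*z,z],-1)
    W=P@c["pose"][:3,:3].T+c["pose"][:3,3]; W[z<=0]=np.nan
    return W
def ray(c,u,v,axis,val):
    d=c["pose"][:3,:3]@np.array([(u-c["cx"])/c["fx"],(v-c["cy"])/c["fy"],1.]);o=c["pose"][:3,3]
    return o+d*(val-o[axis])/d[axis]
E
python3 - <<'E'
from h import *
print(bot.read_state(), bot.hold_point_z)
for n in("scene","top","wrist"):
    c=snap(n,n+"0");print(n,c["fx"],c["cx"],c["cy"],c["pose"].round(3).tolist())
E
```

```text
{'time_s': 0.0, 'joint_positions': array([ 5.48043251e+01,  3.02782190e+01,  8.21569412e+01, -2.80138033e-03,
        6.76873401e+01, -1.02289061e+01]), 'qvel': array([ 0.01502509,  0.04847179, -0.08193277,  0.00133011,  0.01452551,
        0.12096891]), 'tau': array([ 8.26473879e-04, -4.40050292e+01, -1.76597178e+01,  6.34914148e-02,
        5.83246630e-02, -1.48025256e-04]), 'position': array([0.26338186, 0.56598787, 0.22157655]), 'tcp_rot': array([[-9.06560406e-01,  4.22074404e-01, -1.19533451e-03],
       [ 4.22075963e-01,  9.06558733e-01, -1.77324436e-03],
       [ 3.35199881e-04, -2.11207509e-03, -9.99997713e-01]]), 'force': array([-0.22785041, -0.58405649, -0.18239328]), 'moment': array([-0.04762494, -0.02879413,  0.05197351]), 'opening': 0.9986685393266835} 0.0187
scene 420.37599281156616 254.09374843005784 194.5803423501682 [[0.484, -0.598, 0.639, -0.375], [-0.875, -0.329, 0.356, -0.531], [-0.002, -0.731, -0.682, 1.064], [0.0, 0.0, 0.0, 1.0]]
top 436.3470670672241 257.9904083283738 194.65182321303098 [[0.022, -0.996, 0.087, 0.36], [-1.0, -0.021, 0.015, -0.038], [-0.013, -0.087, -0.996, 1.583], [0.0, 0.0, 0.0, 1.0]]
wrist 298.17513447139504 260.74415895697814 193.03447619174196 [[0.422, 0.88, 0.219, 0.204], [0.906, -0.409, -0.104, 0.593], [-0.003, 0.242, -0.97, 0.384], [0.0, 0.0, 0.0, 1.0]]
```

View pics/scene0.png

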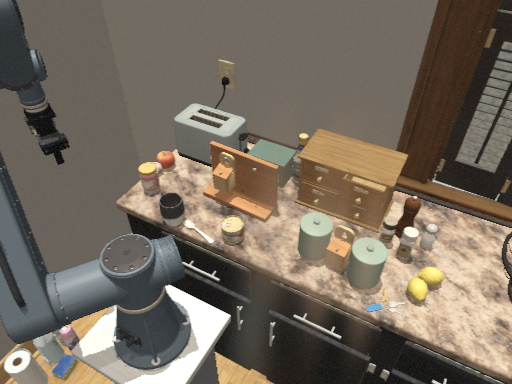

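View pics/top0.png

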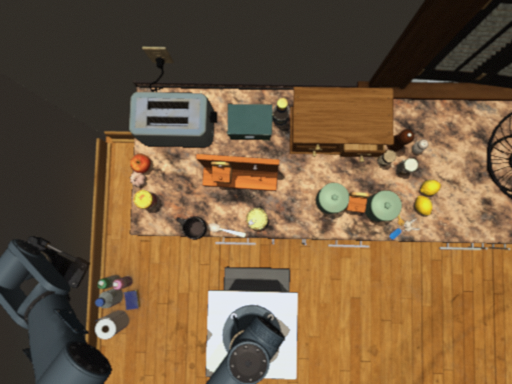

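View pics/wrist0.png

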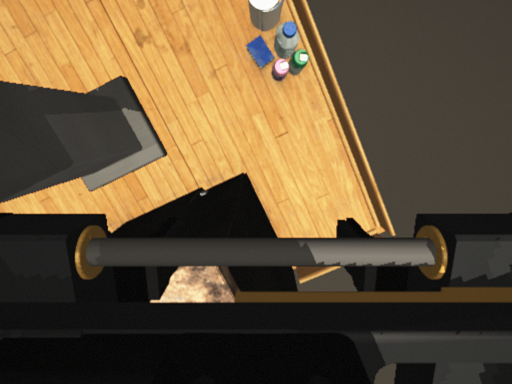

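The scene view shows the box between the canisters at about (340,248) and the hanging board at about (245,180) with its twin at its left. In the top view they are at (358,203) and (238,172).

```bash
python3 - <<'E'
from h import *
for n,boxes in (("scene0",[(195,140,285,225),(290,205,395,295)]),("top0",[(190,148,285,195),(312,178,405,225)])):
    c=load(n)
    for i,(a,b,e,f) in enumerate(boxes):
        im=cv2.resize(c["image"][b:f,a:e],None,fx=7,fy=7,interpolation=cv2.INTER_CUBIC); cv2.imwrite(f"pics/{n}_z{i}.png",im[:,:,::-1])
t=load("top0");W=cloud(t)
for (u,v) in [(333,198),(384,206),(358,203),(358,195),(358,196),(358,197),(358,198),(258,219),(195,228),(143,200)]: print(u,v,W[v,u].round(4))
# canister circles by height
for n in("top0","scene0"):
    W=cloud(load(n))
    for nm,(ylo,yhi) in {"L":(-.30,-.17),"R":(-.46,-.30)}.items():
        m=(W[...,2]>.115)&(W[...,2]<.145)&(W[...,0]>.3)&(W[...,0]<.62)&(W[...,1]>-.5)&(W[...,1]<-.15)
    P=W[m]; print(n,len(P),np.nanmin(P,0),np.nanmax(P,0))
    np.save("pics/c_%s.npy"%n,P)
E
```

```text
333 198 [ 0.4799 -0.2655  0.1372]
384 206 [ 0.4572 -0.4355  0.1312]
358 203 [ 0.469  -0.36    0.0819]
358 195 [ 0.4936 -0.3529  0.1146]
358 196 [ 0.4921 -0.3574  0.094 ]
358 197 [ 0.489  -0.3583  0.0898]
358 198 [ 0.4856 -0.3584  0.0895]
258 219 [ 0.4074 -0.0172  0.0602]
195 228 [0.3718 0.2098 0.0089]
143 200 [0.4631 0.3785 0.0942]
top0 1507 [ 0.41108116 -0.49350356  0.11503429] [ 0.53261998 -0.21782785  0.14309121]
scene0 1621 [ 0.41093583 -0.49477824  0.11505727] [ 0.5394292  -0.21881465  0.14407772]
```

```bash
python3 - <<'E'
from h import *
a=cv2.imread("pics/scene0_z0.png");b=cv2.imread("pics/scene0_z1.png")
print(a.shape,b.shape)
E
```

```text
(595, 630, 3) (630, 735, 3)
```

View pics/scene0_z0.png

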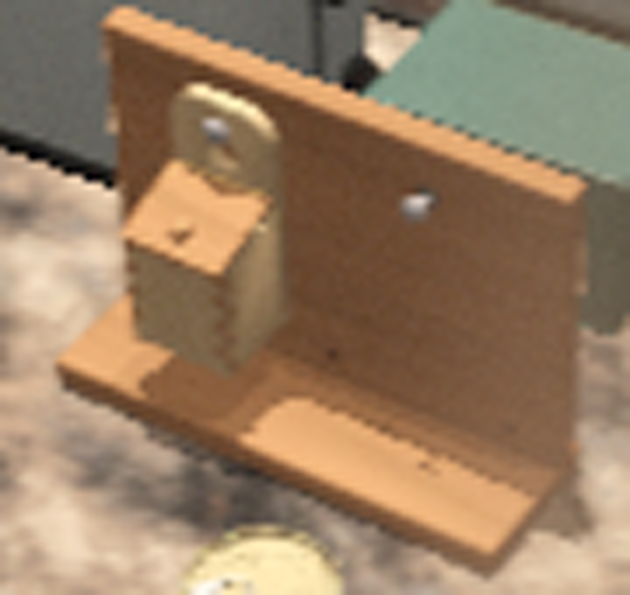

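View pics/scene0_z1.png

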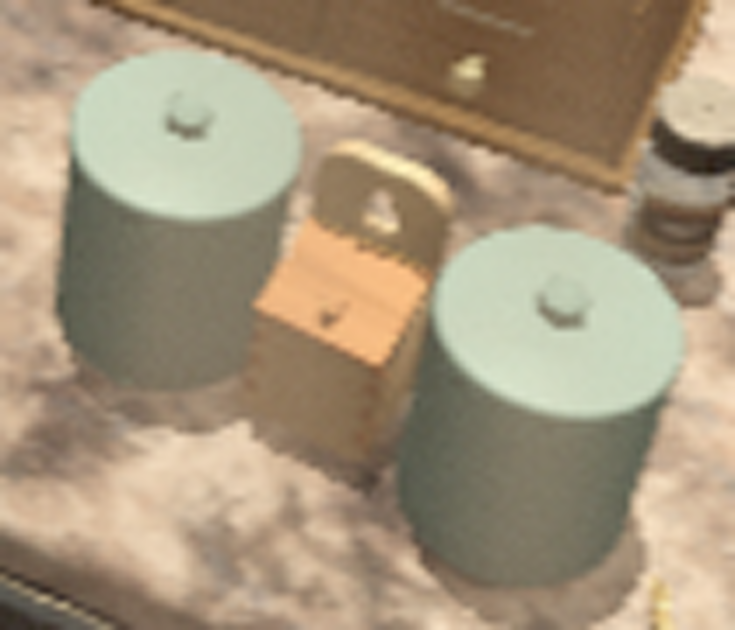

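View pics/top0_z1.png

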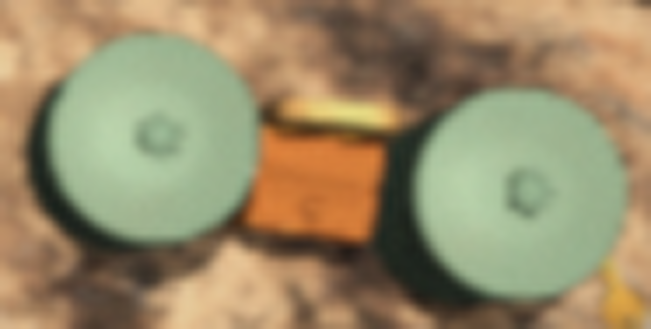

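View pics/top0_z0.png

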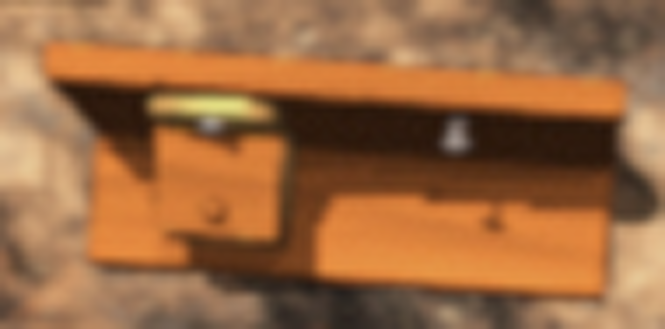

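```bash
cat > m.py <<'E'
from h import *
def plane(P):
    m=P.mean(0);u,s,vt=np.linalg.svd(P-m,full_matrices=False);n=vt[2];return m,n,s[2]/np.sqrt(len(P))
if __name__=="__main__":
    for n in("scene0","top0"):
        W=cloud(load(n))
        # canisters: lid points z .120-.13
        P=np.load(f"pics/c_{n}.npy"); 
        for s in(1,-1):
            Q=P[(s*(P[:,1]+.35)>0)&(P[:,2]<.135)]
            (cx,cy),r=cv2.minEnclosingCircle((Q[:,:2]*1000).astype(np.float32));print(n,"can",cx,cy,r)
        # board top edge z~.195
        m=(W[...,2]>.188)&(W[...,2]<.205)&(W[...,0]>.4)&(W[...,0]<.66)&(W[...,1]>-.12)&(W[...,1]<.26)
        Q=W[m]; r=cv2.minAreaRect((Q[:,:2]*1000).astype(np.float32));print(n,"btop",len(Q),r,cv2.boxPoints(r).tolist(),Q[:,2].mean())
        # salt backboard
        m=(W[...,2]>.1)&(W[...,2]<.145)&(W[...,0]>.45)&(W[...,0]<.56)&(W[...,1]>-.40)&(W[...,1]<-.315)
        Q=W[m]; print(n,"sback",len(Q),Q.min(0),Q.max(0))
        m=(W[...,2]>.07)&(W[...,2]<.095)&(W[...,0]>.4)&(W[...,0]<.56)&(W[...,1]>-.40)&(W[...,1]<-.315)
        im=load(n)["image"].astype(int); m&=(im[...,0]>im[...,1]+40)
        Q=W[m]; r=cv2.minAreaRect((Q[:,:2]*1000).astype(np.float32));print(n,"lid",len(Q),r,cv2.boxPoints(r).round(1).tolist())
    W=cloud(load("scene0"))
    m=np.zeros(W.shape[:2],bool);m[160:205,238:276]=1
    m&=(W[...,2]>.04)&(W[...,2]<.15)&(W[...,0]>.4)&(W[...,0]<.63)
    Q=W[m]
    for _ in range(4):
        c,nn,s=plane(Q);d=(Q-c)@nn;Q=Q[abs(d)<max(.003,1.5*s)]
    nn*=-np.sign(nn[0]);print("face",len(Q),c,nn,s,"yaw",np.degrees(np.arctan2(-nn[1],-nn[0])))
E
python3 m.py
```

```text
scene0 can 488.7980651855469 -285.0253601074219 66.27363586425781
scene0 can 472.93280029296875 -421.8916015625 75.52928161621094
scene0 btop 374 ((595.8069458007812, 50.71875), (268.5584716796875, 24.040485382080078), 86.6726303100586) [[576.0132446289062, -82.63645935058594], [600.0132446289062, -84.03178405761719], [615.6006469726562, 184.07395935058594], [591.6006469726562, 185.4692840576172]] 0.1951848087699211
scene0 sback 227 [ 0.45098335 -0.39999508  0.10002328] [ 0.50681649 -0.31506601  0.13974923]
scene0 lid 301 ((465.9565124511719, -353.4667663574219), (59.73735809326172, 52.90565490722656), 82.88338470458984) [[436.0, -379.79998779296875], [488.5, -386.3999938964844], [495.8999938964844, -327.1000061035156], [443.3999938964844, -320.6000061035156]]
top0 can 489.298828125 -283.2204284667969 66.57698059082031
top0 can 467.23724365234375 -420.8103942871094 74.0168685913086
top0 btop 472 ((595.11474609375, 53.287315368652344), (266.84429931640625, 19.658052444458008), 87.25166320800781) [[578.8995361328125, -79.51007080078125], [598.5350341796875, -80.45265197753906], [611.3299560546875, 186.08470153808594], [591.6944580078125, 187.02728271484375]] 0.19438937814380491
top0 sback 108 [ 0.45028048 -0.39882777  0.10007572] [ 0.50413275 -0.31514927  0.14285614]
top0 lid 244 ((466.3388671875, -354.2667541503906), (60.544944763183594, 48.03423309326172), 84.42691040039062) [[439.5, -382.1000061035156], [487.29998779296875, -386.70001220703125], [493.20001220703125, -326.5], [445.3999938964844, -321.79998779296875]]
face 765 [ 0.58590843 -0.00630425  0.0959662 ] [-0.99877509  0.04942176 -0.00240964] 0.0015241971458364078 yaw -2.832820315057473
```

Emit:
move_arm:
  moves:
    - {"hand": 87,"z": -1,"wz": 8}
    - {"hand": 87,"z": -1,"wz": 8}
    - {"hand": 60,"z": -1,"wz": 8}
    - {"hand": 60,"z": -1,"wz": 8}
    - {"hand": 60,"z": -1,"wz": 8}
    - {"hand": 60,"wz": 8}
    - {"hand": 60,"wz": 8}
    - {"hand": 60,"wz": 8}
    - {"hand": 60,"wz": 8}
    - {"hand": 60}

```text
schema error: expected keys hand, x, y, z, wx, wy, wz
```

Emit:
move_arm:
  moves:
    - {"hand": 60,"x": -1,"y": 1}
    - {"hand": 60,"x": -1,"y": 1}
    - {"hand": 60,"x": -1,"y": 1}
    - {"hand": 60,"x": -1,"y": 1}
    - {"hand": 60,"x": -1,"y": 1}
    - {"hand": 60,"x": -1,"y": 1}
    - {"hand": 60,"x": -1,"y": 1}
    - {"hand": 60,"x": -1,"y": 1}
    - {"hand": 60,"x": -1,"y": 1}
    - {"hand": 60,"x": -1,"y": 1}
    - {"hand": 60,"x": -1,"y": 1}
    - {"hand": 60,"x": -1,"y": 1}
    - {"hand": 60,"x": -1}
    - {"hand": 60,"x": -1}
    - {"hand": 60,"x": -1}
    - {"hand": 60,"x": -1}
    - {"hand": 60,"x": -1}

```text
schema error: expected keys hand, x, y, z, wx, wy, wz
```

```bash
python3 - <<'E'
from h import *
s=bot.read_state();print({k:np.round(s[k],4).tolist() for k in("time_s","joint_positions","position","tcp_rot","force")})
c=snap("wrist","w1");print(c["pose"].round(3).tolist(), c["hand_eye"].round(4).tolist())
E
```

```text
{'time_s': 0.15, 'joint_positions': [54.8013, 30.2688, 82.1397, 0.0006, 67.6884, -10.2265], 'position': [0.2635, 0.5661, 0.2218], 'tcp_rot': [[-0.9065, 0.4222, -0.001], [0.4222, 0.9065, -0.0014], [0.0003, -0.0017, -1.0]], 'force': [-1.1503, -0.589, -0.9689]}
[[0.422, 0.88, 0.219, 0.204], [0.906, -0.409, -0.104, 0.594], [-0.002, 0.242, -0.97, 0.384], [0.0, 0.0, 0.0, 1.0]] [[-0.0001, -0.9701, -0.2425, 0.0657], [1.0, 0.0, -0.0006, -0.0006], [0.0005, -0.2425, 0.9701, -0.1626], [0.0, 0.0, 0.0, 1.0]]
```

View pics/w1.png

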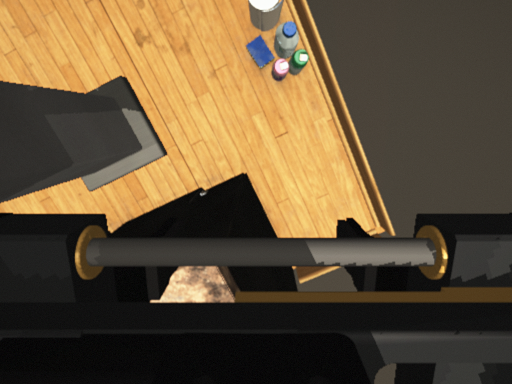

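All seven keys are required in every row, so neither call moved the arm.

Emit:
move_arm:
  moves:
    - {"hand": 87,"x": 0,"y": 0,"z": -1,"wx": 0,"wy": 0,"wz": 8}
    - {"hand": 60,"x": 0,"y": 0,"z": -1,"wx": 0,"wy": 0,"wz": 8}
    - {"hand": 60,"x": 0,"y": 0,"z": -1,"wx": 0,"wy": 0,"wz": 8}
    - {"hand": 60,"x": 0,"y": 0,"z": -1,"wx": 0,"wy": 0,"wz": 8}
    - {"hand": 60,"x": 0,"y": 0,"z": -1,"wx": 0,"wy": 0,"wz": 8}
    - {"hand": 60,"x": 0,"y": 0,"z": 0,"wx": 0,"wy": 0,"wz": 8}
    - {"hand": 60,"x": 0,"y": 0,"z": 0,"wx": 0,"wy": 0,"wz": 8}
    - {"hand": 60,"x": 0,"y": 0,"z": 0,"wx": 0,"wy": 0,"wz": 8}
    - {"hand": 60,"x": 0,"y": 0,"z": 0,"wx": 0,"wy": 0,"wz": 8}

```text
time_s: 1.1
position: [0.2636, 0.5663, 0.3473]
tcp_rot: [[0.127, 0.992, -0.0], [0.992, -0.127, -0.001], [-0.001, -0.0, -1.0]]
force: [0.5, -0.3, -0.5]
opening: 0.69
```

Emit:
move_arm:
  moves:
    - {"hand": 60,"x": -1,"y": 1,"z": 0,"wx": 0,"wy": 0,"wz": 0}
    - {"hand": 60,"x": -1,"y": 1,"z": 0,"wx": 0,"wy": 0,"wz": 0}
    - {"hand": 60,"x": -1,"y": 1,"z": 0,"wx": 0,"wy": 0,"wz": 0}
    - {"hand": 60,"x": -1,"y": 1,"z": 0,"wx": 0,"wy": 0,"wz": 0}
    - {"hand": 60,"x": -1,"y": 1,"z": 0,"wx": 0,"wy": 0,"wz": 0}
    - {"hand": 60,"x": -1,"y": 1,"z": 0,"wx": 0,"wy": 0,"wz": 0}
    - {"hand": 60,"x": -1,"y": 1,"z": 0,"wx": 0,"wy": 0,"wz": 0}
    - {"hand": 60,"x": -1,"y": 1,"z": 0,"wx": 0,"wy": 0,"wz": 0}
    - {"hand": 60,"x": -1,"y": 1,"z": 0,"wx": 0,"wy": 0,"wz": 0}
    - {"hand": 60,"x": -1,"y": 1,"z": 0,"wx": 0,"wy": 0,"wz": 0}
    - {"hand": 60,"x": -1,"y": 1,"z": 0,"wx": 0,"wy": 0,"wz": 0}
    - {"hand": 60,"x": -1,"y": 1,"z": 0,"wx": 0,"wy": 0,"wz": 0}
    - {"hand": 60,"x": -1,"y": 0,"z": 0,"wx": 0,"wy": 0,"wz": 0}
    - {"hand": 60,"x": -1,"y": 0,"z": 0,"wx": 0,"wy": 0,"wz": 0}
    - {"hand": 60,"x": -1,"y": 0,"z": 0,"wx": 0,"wy": 0,"wz": 0}
    - {"hand": 60,"x": -1,"y": 0,"z": 0,"wx": 0,"wy": 0,"wz": 0}

```text
time_s: 2.7
position: [0.5127, 0.1321, 0.3473]
tcp_rot: [[0.121, 0.993, -0.001], [0.993, -0.121, -0.0], [-0.0, -0.001, -1.0]]
force: [0.1, -0.5, -0.4]
opening: 0.688
```

```bash
cat > st.py <<'E'
from h import *
s=bot.read_state()
for k in("time_s","joint_positions","position","tcp_rot","force","moment","opening"): print(k,np.round(s[k],4).tolist())
E
cat > look.py <<'E'
import sys
from h import *
snap(sys.argv[1],sys.argv[2])
E
python3 st.py; python3 look.py wrist w2
```

```text
time_s 2.7
joint_positions [2.3436, 15.3829, 85.8786, -0.0038, 78.773, 9.3186]
position [0.5127, 0.1321, 0.3473]
tcp_rot [[0.1214, 0.9926, -0.0006], [0.9926, -0.1214, -0.0001], [-0.0002, -0.0006, -1.0]]
force [0.1496, -0.5302, -0.4471]
moment [-0.0578, 0.0699, 0.068]
opening 0.6881
```

View pics/w2.png

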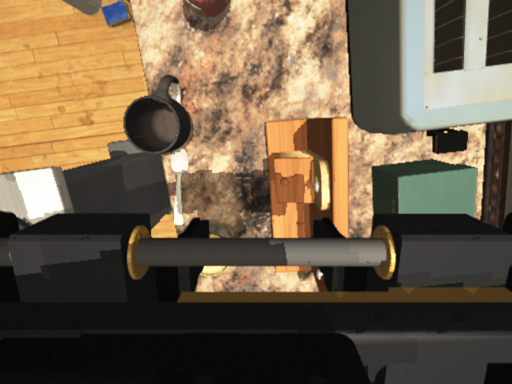

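Emit:
move_arm:
  moves:
    - {"hand": 60,"x": -1,"y": 0.2,"z": 0,"wx": 0,"wy": 0,"wz": 0}
    - {"hand": 60,"x": -1,"y": 0.2,"z": 0,"wx": 0,"wy": 0,"wz": 0}
    - {"hand": 60,"x": -1,"y": 0.2,"z": 0,"wx": 0,"wy": 0,"wz": 0}
    - {"hand": 60,"x": -1,"y": 0.2,"z": 0,"wx": 0,"wy": 0,"wz": 0}
    - {"hand": 60,"x": -1,"y": 0.2,"z": 0,"wx": 0,"wy": 0,"wz": 0}
    - {"hand": 60,"x": -1,"y": 0.2,"z": 0,"wx": 0,"wy": 0,"wz": 0}
    - {"hand": 60,"x": -1,"y": 0.2,"z": 0,"wx": 0,"wy": 0,"wz": 0}
    - {"hand": 60,"x": -1,"y": 0.2,"z": 0,"wx": 0,"wy": 0,"wz": 0}
    - {"hand": 60,"x": -1,"y": 0,"z": 0,"wx": 0,"wy": 0,"wz": 0}
    - {"hand": 60,"x": -1,"y": 0,"z": 0,"wx": 0,"wy": 0,"wz": 0}
    - {"hand": 60,"x": -1,"y": 0,"z": 0,"wx": 0,"wy": 0,"wz": 0}
    - {"hand": 60,"x": -1,"y": 0,"z": 0,"wx": 0,"wy": 0,"wz": 0}
    - {"hand": 60,"x": -1,"y": 0,"z": 0,"wx": 0,"wy": 0,"wz": 0}
    - {"hand": 60,"x": -1,"y": 0,"z": 0,"wx": 0,"wy": 0,"wz": 0}
    - {"hand": 60,"x": -1,"y": 0,"z": 0,"wx": 0,"wy": 0,"wz": 0}
    - {"hand": 60,"x": -1,"y": 0,"z": 0,"wx": 0,"wy": 0,"wz": 0}
    - {"hand": 60,"x": -1,"y": 0,"z": 0,"wx": 0,"wy": 0,"wz": 0}
    - {"hand": 60,"x": -1,"y": 0,"z": 0,"wx": 0,"wy": 0,"wz": 0}
    - {"hand": 60,"x": -1,"y": 0,"z": 0,"wx": 0,"wy": 0,"wz": 0}
    - {"hand": 60,"x": -1,"y": 0,"z": 0,"wx": 0,"wy": 0,"wz": 0}

```text
time_s: 4.75
position: [0.492, -0.3687, 0.3472]
tcp_rot: [[0.121, 0.993, -0.0], [0.993, -0.121, 0.001], [0.001, -0.0, -1.0]]
force: [0.6, 0.1, -0.1]
opening: 0.692
```

Emit:
move_arm:
  moves:
    - {"hand": 60,"x": -1,"y": 0,"z": 0,"wx": 0,"wy": 0,"wz": 0}
    - {"hand": 60,"x": -1,"y": 0,"z": 0,"wx": 0,"wy": 0,"wz": 0}
    - {"hand": 60,"x": 0,"y": 0,"z": 0,"wx": 0,"wy": 0,"wz": 0}

```text
time_s: 5.05
position: [0.4854, -0.4206, 0.3467]
tcp_rot: [[0.124, 0.992, -0.0], [0.992, -0.124, -0.001], [-0.001, -0.0, -1.0]]
force: [0.7, 0.5, 0.8]
opening: 0.691
```

```bash
python3 st.py; python3 look.py wrist w3
```

```text
time_s 5.05
joint_positions [-50.8332, 25.603, 70.0767, -0.0568, 84.2918, -43.6789]
position [0.4854, -0.4206, 0.3467]
tcp_rot [[0.1244, 0.9922, -0.0005], [0.9922, -0.1244, -0.001], [-0.0011, -0.0003, -1.0]]
force [0.7068, 0.5317, 0.8381]
moment [-0.0628, 0.0783, -0.0341]
opening 0.6912
```

View pics/w3.png

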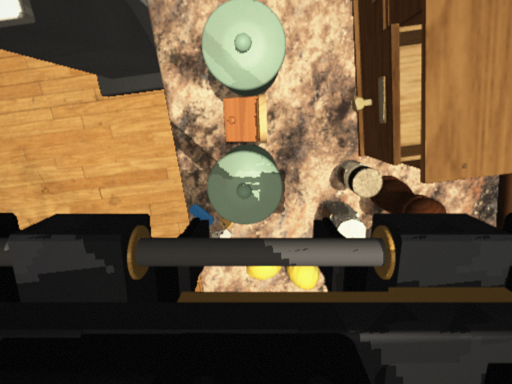

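The wrist view shows the box at about (245,119) between the canisters, with the back board's light top edge at u 258–267, v 97–141. It is nearly parallel to the image rows and columns.

```bash
python3 - <<'E'
from h import *
c=load("w3");im=c["image"];W=cloud(c)
cv2.imwrite("pics/w3z.png",cv2.resize(im[85:155,200:290],None,fx=8,fy=8,interpolation=cv2.INTER_NEAREST)[:,:,::-1])
m=np.zeros(im.shape[:2],bool);m[90:150,215:285]=1
m&=(W[...,2]>.122)&(W[...,2]<.145)
hsv=cv2.cvtColor(im,cv2.COLOR_RGB2HSV); m&=(hsv[...,0]<28)&(hsv[...,1]>60)
v,u=np.nonzero(m);print(len(u),u.min(),u.max(),v.min(),v.max())
# cast onto z=.135
P=np.array([ray(c,a,b,2,.135)[:2] for a,b in zip(u,v)])*1000
r=cv2.minAreaRect(P.astype(np.float32));print(r,cv2.boxPoints(r).round(1).tolist(),P.mean(0)); print(np.nanmedian(W[m],0))
l=cv2.fitLine(P.astype(np.float32),cv2.DIST_L2,0,.01,.01).ravel();print(l, np.degrees(np.arctan2(l[0],l[1])))
m2=np.zeros(im.shape[:2],bool);m2[90:150,215:256]=1;m2&=(hsv[...,0]<16)&(hsv[...,1]>130)&(W[...,2]>.06)
r=cv2.minAreaRect((W[m2][:,:2]*1000).astype(np.float32));print("lid",r,cv2.boxPoints(r).round(1).tolist())
E
```

```text
350 258 266 95 142
((495.2463684082031, -357.0694885253906), (55.834651947021484, 8.955145835876465), 84.71563720703125) [[488.20001220703125, -384.5], [497.1000061035156, -385.29998779296875], [502.29998779296875, -329.70001220703125], [493.3999938964844, -328.8999938964844]] [ 495.30823292 -356.74888587]
[ 0.49533719 -0.35701991  0.13492839]
[ 8.9904062e-02  9.9595040e-01  4.9530823e+02 -3.5674887e+02] 5.1580877
lid ((463.6615905761719, -354.1034240722656), (59.18606185913086, 45.20577621459961), 84.0443115234375) [[438.1000061035156, -381.20001220703125], [483.1000061035156, -385.8999938964844], [489.20001220703125, -327.0], [444.29998779296875, -322.29998779296875]]
```

View pics/w3z.png

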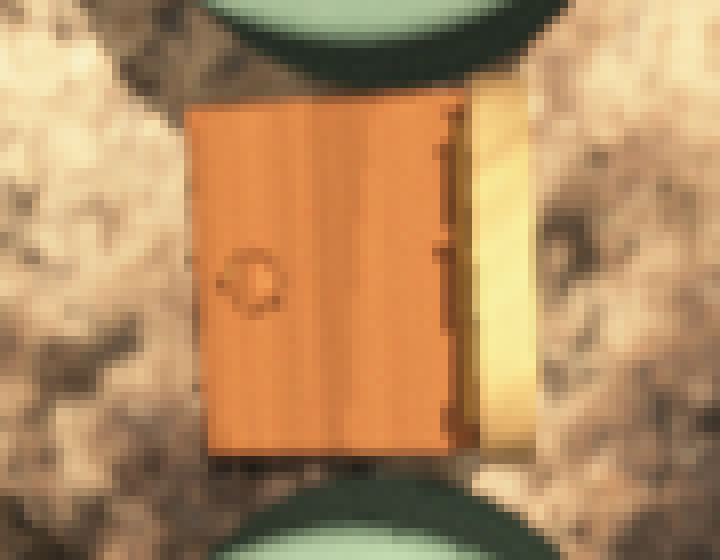

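Emit:
move_arm:
  moves:
    - {"hand": 45,"x": 0,"y": 0,"z": 0,"wx": 0,"wy": 0,"wz": -1.6}
    - {"hand": 45,"x": 1,"y": 0.16,"z": 0,"wx": 0,"wy": 0,"wz": 0}
    - {"hand": 45,"x": 1,"y": 0,"z": 0,"wx": 0,"wy": 0,"wz": 0}
    - {"hand": 45,"x": 0.57,"y": 0,"z": 0.5,"wx": 0,"wy": 0,"wz": 0}
    - {"hand": 45,"x": 0,"y": 0,"z": 1,"wx": 0,"wy": 0,"wz": 0}
    - {"hand": 45,"x": 0,"y": 0,"z": 1,"wx": 0,"wy": 0,"wz": 0}
    - {"hand": 45,"x": 0,"y": 0,"z": 1,"wx": 0,"wy": 0,"wz": 0}
    - {"hand": 45,"x": 0,"y": 0,"z": 1,"wx": 0,"wy": 0,"wz": 0}
    - {"hand": 45,"x": 0,"y": 0,"z": 1,"wx": 0,"wy": 0,"wz": 0}
    - {"hand": 45,"x": 0,"y": 0,"z": 1,"wx": 0,"wy": 0,"wz": 0}
    - {"hand": 45,"x": 0,"y": 0,"z": 0,"wx": 0,"wy": 0,"wz": 0}

```text
time_s: 6.2
position: [0.4943, -0.3507, 0.1819]
tcp_rot: [[0.091, 0.996, -0.006], [0.996, -0.091, 0.006], [0.006, -0.006, -1.0]]
force: [-1.1, -0.1, -0.5]
opening: 0.515
```

```bash
python3 st.py; python3 look.py wrist w4
```

```text
time_s 6.2
joint_positions [-45.9125, 31.6694, 86.854, 0.0161, 61.9579, -40.6792]
position [0.4943, -0.3507, 0.1819]
tcp_rot [[0.0914, 0.9958, -0.0057], [0.9958, -0.0913, 0.0062], [0.0057, -0.0062, -1.0]]
force [-1.1348, -0.0574, -0.5347]
moment [-0.0655, 0.1012, -0.004]
opening 0.5148
```

View pics/w4.png

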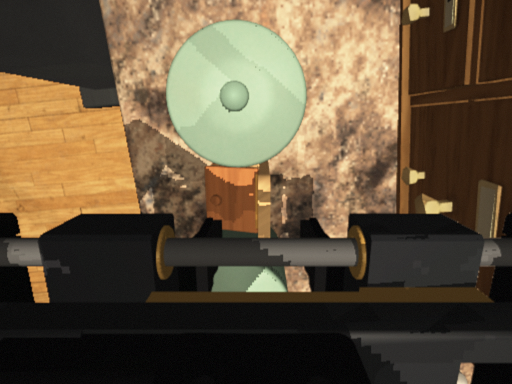

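Emit:
move_arm:
  moves:
    - {"hand": 45,"x": 0,"y": 0,"z": 0,"wx": 0,"wy": 0,"wz": 0}

```text
time_s: 6.35
position: [0.4968, -0.3539, 0.1863]
tcp_rot: [[0.092, 0.996, 0.001], [0.996, -0.092, -0.001], [-0.001, 0.002, -1.0]]
force: [0.2, -1.0, 1.2]
opening: 0.515
```

Emit:
move_arm:
  moves:
    - {"hand": 45,"x": -0.12,"y": -0.04,"z": 0.5,"wx": 0,"wy": 0,"wz": 0}
    - {"hand": 45,"x": 0,"y": 0,"z": 0.6,"wx": 0,"wy": 0,"wz": 0}
    - {"hand": 45,"x": 0,"y": 0,"z": 0.6,"wx": 0,"wy": 0,"wz": 0}
    - {"hand": 45,"x": 0,"y": 0,"z": 0.5,"wx": 0,"wy": 0,"wz": 0}
    - {"hand": 45,"x": 0,"y": 0,"z": 0.4,"wx": 0,"wy": 0,"wz": 0}
    - {"hand": 45,"x": 0,"y": 0,"z": 0.3,"wx": 0,"wy": 0,"wz": 0}
    - {"hand": 45,"x": 0,"y": 0,"z": 0.2,"wx": 0,"wy": 0,"wz": 0}
    - {"hand": 45,"x": 0,"y": 0,"z": 0.2,"wx": 0,"wy": 0,"wz": 0}
    - {"hand": 45,"x": 0,"y": 0,"z": 0,"wx": 0,"wy": 0,"wz": 0}
    - {"hand": 45,"x": 0,"y": 0,"z": 0,"wx": 0,"wy": 0,"wz": 0}

```text
time_s: 7.35
position: [0.4949, -0.3571, 0.1028]
tcp_rot: [[0.094, 0.996, 0.0], [0.996, -0.094, -0.0], [-0.0, 0.0, -1.0]]
force: [-0.7, 0.1, 0.2]
opening: 0.519
```

```bash
python3 st.py; python3 - <<'E'
from h import *
c=snap("wrist","w5"); d=snap("scene","s5")
cv2.imwrite("pics/s5z.png",cv2.resize(d["image"][190:300,285:400],None,fx=5,fy=5,interpolation=cv2.INTER_CUBIC)[:,:,::-1])
E
```

```text
time_s 7.35
joint_positions [-46.2913, 37.8296, 90.012, -0.0006, 52.1284, -40.9253]
position [0.4949, -0.3571, 0.1028]
tcp_rot [[0.0935, 0.9956, 0.0004], [0.9956, -0.0935, -0.0004], [-0.0004, 0.0004, -1.0]]
force [-0.7203, 0.144, 0.1867]
moment [-0.0907, 0.097, -0.0029]
opening 0.519
```

View pics/w5.png

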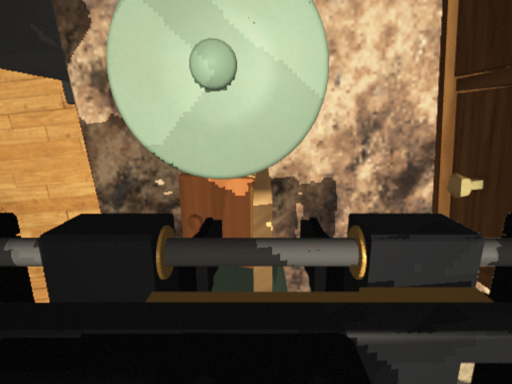

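View pics/s5z.png

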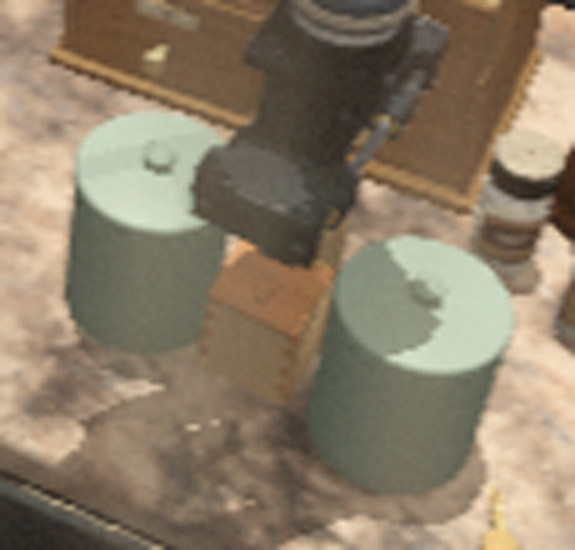

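The back board sits midway between the fingers, at u about 261 with the fingers at about 215 and 308. I'll close on it.

Emit:
move_arm:
  moves:
    - {"hand": 0,"x": 0,"y": 0,"z": 0,"wx": 0,"wy": 0,"wz": 0}
    - {"hand": 0,"x": 0,"y": 0,"z": 0,"wx": 0,"wy": 0,"wz": 0}
    - {"hand": 0,"x": 0,"y": 0,"z": 0,"wx": 0,"wy": 0,"wz": 0}
    - {"hand": 0,"x": 0,"y": 0,"z": 0,"wx": 0,"wy": 0,"wz": 0}
    - {"hand": 0,"x": 0,"y": 0,"z": 0,"wx": 0,"wy": 0,"wz": 0}
    - {"hand": 0,"x": 0,"y": 0,"z": 0,"wx": 0,"wy": 0,"wz": 0}

```text
time_s: 8.05
position: [0.4949, -0.3571, 0.1025]
tcp_rot: [[0.094, 0.996, 0.001], [0.996, -0.094, -0.0], [-0.0, 0.001, -1.0]]
force: [0.8, -1.0, -1.2]
opening: 0.095
```

```bash
python3 st.py
```

```text
time_s 8.05
joint_positions [-46.2927, 37.8455, 90.0253, 0.013, 52.0954, -40.9252]
position [0.4949, -0.3571, 0.1025]
tcp_rot [[0.0937, 0.9956, 0.0005], [0.9956, -0.0937, -0.0003], [-0.0003, 0.0006, -1.0]]
force [0.7744, -1.0349, -1.2405]
moment [-0.1057, -0.1629, 0.0241]
opening 0.0951
```

Emit:
move_arm:
  moves:
    - {"hand": 0,"x": 0,"y": 0,"z": -0.1,"wx": 0,"wy": 0,"wz": 0}
    - {"hand": 0,"x": 0,"y": 0,"z": -0.2,"wx": 0,"wy": 0,"wz": 0}
    - {"hand": 0,"x": 0,"y": 0,"z": -0.3,"wx": 0,"wy": 0,"wz": 0}
    - {"hand": 0,"x": 0,"y": 0,"z": -0.4,"wx": 0,"wy": 0,"wz": 0}
    - {"hand": 0,"x": 0,"y": 0,"z": -0.5,"wx": 0,"wy": 0,"wz": 0}
    - {"hand": 0,"x": 0,"y": 0,"z": -0.5,"wx": 0,"wy": 0,"wz": 0}
    - {"hand": 0,"x": 0,"y": 0,"z": -0.5,"wx": 0,"wy": 0,"wz": 0}
    - {"hand": 0,"x": 0,"y": 0,"z": -0.5,"wx": 0,"wy": 0,"wz": 0}
    - {"hand": 0,"x": 0,"y": 0,"z": -0.5,"wx": 0,"wy": 0,"wz": 0}
    - {"hand": 0,"x": 0,"y": 0,"z": -0.5,"wx": 0,"wy": 0,"wz": 0}
    - {"hand": 0,"x": 0,"y": 0,"z": -0.5,"wx": 0,"wy": 0,"wz": 0}
    - {"hand": 0,"x": 0,"y": 0,"z": -0.5,"wx": 0,"wy": 0,"wz": 0}
    - {"hand": 0,"x": 0,"y": 0,"z": -0.5,"wx": 0,"wy": 0,"wz": 0}
    - {"hand": 0,"x": 0,"y": 0,"z": -0.5,"wx": 0,"wy": 0,"wz": 0}
    - {"hand": 0,"x": 0,"y": 0,"z": -0.3,"wx": 0,"wy": 0,"wz": 0}
    - {"hand": 0,"x": 0,"y": 0,"z": -0.2,"wx": 0,"wy": 0,"wz": 0}
    - {"hand": 0,"x": 0,"y": 0,"z": 0,"wx": 0,"wy": 0,"wz": 0}

```text
time_s: 9.75
position: [0.495, -0.3572, 0.2658]
tcp_rot: [[0.094, 0.996, 0.001], [0.996, -0.094, -0.001], [-0.001, 0.001, -1.0]]
force: [-0.3, -0.6, -3.2]
opening: 0.101
```

```bash
python3 st.py; python3 - <<'E'
from h import *
d=snap("scene","s6")
cv2.imwrite("pics/s6z.png",cv2.resize(d["image"][110:300,280:440],None,fx=3,fy=3,interpolation=cv2.INTER_CUBIC)[:,:,::-1])
E
```

```text
time_s 9.75
joint_positions [-46.2933, 26.4958, 81.4471, 0.0013, 71.9858, -40.9252]
position [0.495, -0.3572, 0.2658]
tcp_rot [[0.0936, 0.9956, 0.0009], [0.9956, -0.0936, -0.0009], [-0.0008, 0.001, -1.0]]
force [-0.3304, -0.5842, -3.2301]
moment [-0.0539, -0.0052, 0.0093]
opening 0.1005
```

View pics/s6z.png

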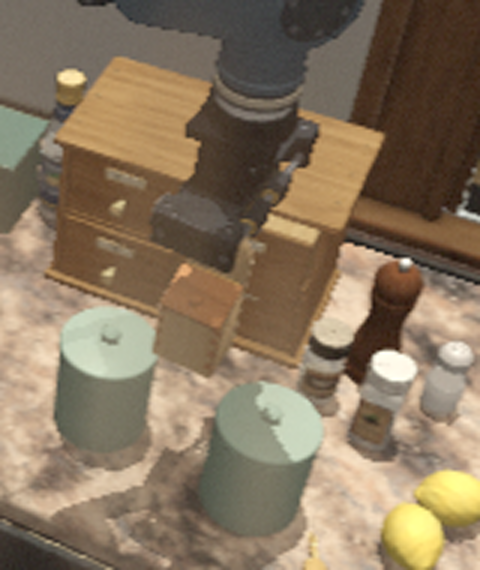

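```bash
python3 - <<'E'
import numpy as np
from scipy.optimize import least_squares
D=[(54.8013,30.2688,82.1397,.2635,.5661,.2218),(2.3436,15.3829,85.8786,.5127,.1321,.3473),(-50.8332,25.603,70.0767,.4854,-.4206,.3467),(-46.2913,37.8296,90.012,.4949,-.3571,.1028),(-46.2933,26.4958,81.4471,.495,-.3572,.2658)]
def f(p):
    r0,L1,L2,H,b=p;o=[]
    for j1,j2,j3,x,y,z in D:
        R=np.sqrt(x*x+y*y-.111**2);a=np.radians(j2);q=np.radians(j2+j3)
        o+=[r0+L1*np.sin(a)+L2*np.sin(q)-R+b*np.cos(q),H+L1*np.cos(a)+L2*np.cos(q)-b*np.sin(q)-z]
    return o
s=least_squares(f,[0,.4,.4,.1,0]);print(s.x,np.abs(s.fun).max())
for j1,j2,j3,x,y,z in D: print(np.hypot(x,y)*np.sin(np.radians(np.degrees(np.arctan2(y,x))-j1)))
E
```

```text
[-5.45776428e-05  5.88574755e-01  3.91530526e-01 -3.15894585e-02
  1.14321898e-01] 0.0005306063760260327
0.11098671143377316
0.11102411145185355
0.11069314576942074
0.11099121049236602
0.11101535002083653
```

```bash
python3 - <<'E'
from h import *
t=load("top0")
for u,v in[(312+153/7,178+138/7),(312+520/7,178+193/7)]: print(ray(t,u,v,2,.125).round(4))
for n in("top0","scene0"):
    W=cloud(load(n)); m=(W[...,2]>.04)&(W[...,2]<.07)&(W[...,0]>.34)&(W[...,0]<.47)&(abs(W[...,1]+.02)<.07)
    r=cv2.minEnclosingCircle((W[m][:,:2]*1000).astype(np.float32));print("tin",r)
    m=(W[...,2]>.08)&(W[...,2]<.1)&(W[...,0]>.3)&(W[...,0]<.47)&(abs(W[...,1]-.2)<.1)
    r=cv2.minEnclosingCircle((W[m][:,:2]*1000).astype(np.float32));print("mug",r)
    m=(W[...,2]>.012)&(W[...,2]<.024)&(W[...,0]>.47)&(W[...,0]<.6)&(W[...,1]>-.12)&(W[...,1]<.2)
    P=W[m];r=cv2.minAreaRect((P[:,:2]*1000).astype(np.float32));print("foot",cv2.boxPoints(r).round(0).tolist())
E
```

```text
[ 0.4819 -0.2702  0.125 ]
[ 0.4592 -0.4448  0.125 ]
tin ((410.3099365234375, -9.383092880249023), 37.39802932739258)
mug ((381.6282043457031, 217.0653839111328), 53.16923904418945)
foot [[513.0, -77.0], [581.0, -81.0], [596.0, 188.0], [528.0, 192.0]]
tin ((411.7124328613281, -10.541223526000977), 40.230953216552734)
mug ((378.12310791015625, 214.57965087890625), 53.777828216552734)
foot [[511.0, 191.0], [514.0, -84.0], [600.0, -83.0], [596.0, 192.0]]
```

Emit:
move_arm:
  moves:
    - {"hand": 0,"x": 0.2,"y": 0,"z": 0,"wx": 0,"wy": 0,"wz": -0.6}
    - {"hand": 0,"x": 0.4,"y": -0.1,"z": 0,"wx": 0,"wy": 0,"wz": -1}
    - {"hand": 0,"x": 0.6,"y": -0.1,"z": 0,"wx": 0,"wy": 0,"wz": -1}
    - {"hand": 0,"x": 0.8,"y": -0.1,"z": 0,"wx": 0,"wy": 0,"wz": 0}
    - {"hand": 0,"x": 0.8,"y": -0.1,"z": 0,"wx": 0,"wy": 0,"wz": 0}
    - {"hand": 0,"x": 0.8,"y": -0.1,"z": 0,"wx": 0,"wy": 0,"wz": 0}
    - {"hand": 0,"x": 0.8,"y": 0,"z": 0,"wx": 0,"wy": 0,"wz": 0}
    - {"hand": 0,"x": 0.8,"y": 0,"z": 0,"wx": 0,"wy": 0,"wz": 0}
    - {"hand": 0,"x": 0.8,"y": 0,"z": 0,"wx": 0,"wy": 0,"wz": 0}
    - {"hand": 0,"x": 0.8,"y": 0,"z": 0,"wx": 0,"wy": 0,"wz": 0}
    - {"hand": 0,"x": 0.8,"y": 0,"z": 0,"wx": 0,"wy": 0,"wz": 0}
    - {"hand": 0,"x": 0.8,"y": 0,"z": 0.1,"wx": 0,"wy": 0,"wz": 0}
    - {"hand": 0,"x": 0.5,"y": 0,"z": 0.2,"wx": 0,"wy": 0,"wz": 0}
    - {"hand": 0,"x": 0.3,"y": 0,"z": 0.4,"wx": 0,"wy": 0,"wz": 0}
    - {"hand": 0,"x": 0.1,"y": 0,"z": 0.5,"wx": 0,"wy": 0,"wz": 0}
    - {"hand": 0,"x": 0,"y": 0,"z": 0.5,"wx": 0,"wy": 0,"wz": 0}
    - {"hand": 0,"x": 0,"y": 0,"z": 0.5,"wx": 0,"wy": 0,"wz": 0}
    - {"hand": 0,"x": 0,"y": 0,"z": 0.4,"wx": 0,"wy": 0,"wz": 0}
    - {"hand": 0,"x": 0,"y": 0,"z": 0.2,"wx": 0,"wy": 0,"wz": 0}
    - {"hand": 0,"x": 0,"y": 0,"z": 0,"wx": 0,"wy": 0,"wz": 0}

```text
time_s: 11.8
position: [0.4939, -0.124, 0.1941]
tcp_rot: [[0.049, 0.999, -0.002], [0.999, -0.049, 0.001], [0.001, -0.002, -1.0]]
force: [0.4, -0.1, -3.4]
opening: 0.1
```

```bash
python3 st.py; python3 - <<'E'
from h import *
d=snap("scene","s7")
cv2.imwrite("pics/s7z.png",cv2.resize(d["image"][110:300,180:380],None,fx=3,fy=3,interpolation=cv2.INTER_CUBIC)[:,:,::-1])
E
```

```text
time_s 11.8
joint_positions [-26.6804, 23.6663, 100.2293, -0.0081, 56.2117, -23.891]
position [0.4939, -0.124, 0.1941]
tcp_rot [[0.0486, 0.9988, -0.0017], [0.9988, -0.0486, 0.0007], [0.0007, -0.0018, -1.0]]
force [0.4328, -0.1047, -3.427]
moment [-0.113, -0.0397, -0.0176]
opening 0.0997
```

View pics/s7z.png

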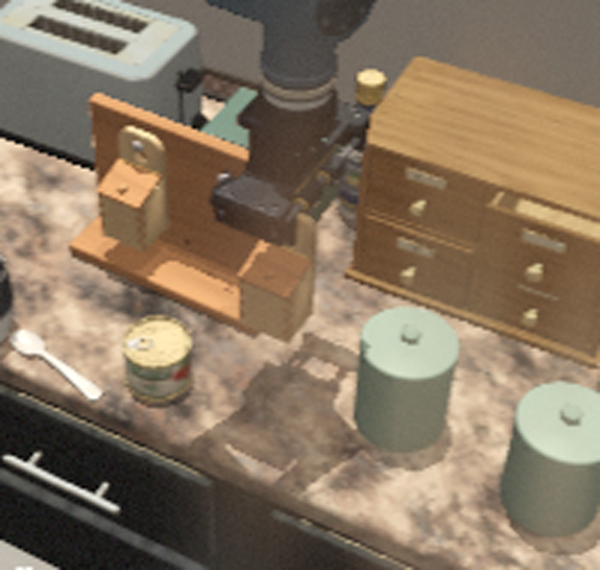

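Emit:
move_arm:
  moves:
    - {"hand": 0,"x": -0.1,"y": -0.2,"z": 0,"wx": 0,"wy": 0,"wz": 0}
    - {"hand": 0,"x": 0,"y": -0.3,"z": 0,"wx": 0,"wy": 0,"wz": 0}
    - {"hand": 0,"x": 0,"y": -0.2,"z": 0.2,"wx": 0,"wy": 0,"wz": 0}
    - {"hand": 0,"x": 0,"y": 0,"z": 0.4,"wx": 0,"wy": 0,"wz": 0}
    - {"hand": 0,"x": 0,"y": 0,"z": 0.5,"wx": 0,"wy": 0,"wz": 0}
    - {"hand": 0,"x": 0,"y": 0,"z": 0.5,"wx": 0,"wy": 0,"wz": 0}
    - {"hand": 0,"x": 0,"y": 0,"z": 0.5,"wx": 0,"wy": 0,"wz": 0}
    - {"hand": 0,"x": 0,"y": 0,"z": 0.5,"wx": 0,"wy": 0,"wz": 0}
    - {"hand": 0,"x": 0,"y": 0,"z": 0.4,"wx": 0,"wy": 0,"wz": 0}
    - {"hand": 0,"x": 0,"y": 0,"z": 0.3,"wx": 0,"wy": 0,"wz": 0}
    - {"hand": 0,"x": 0,"y": 0,"z": 0.1,"wx": 0,"wy": 0,"wz": 0}
    - {"hand": 0,"x": 0,"y": 0,"z": 0,"wx": 0,"wy": 0,"wz": 0}
    - {"hand": 0,"x": 0,"y": 0,"z": 0,"wx": 0,"wy": 0,"wz": 0}

```text
time_s: 13.15
position: [0.4771, -0.1259, 0.1104]
tcp_rot: [[0.048, 0.999, 0.001], [0.999, -0.048, -0.0], [-0.0, 0.001, -1.0]]
force: [-0.4, 0.1, -4.2]
opening: 0.099
```

Emit:
move_arm:
  moves:
    - {"hand": 0,"x": 0,"y": 0,"z": 0.1,"wx": 0,"wy": 0,"wz": 0}
    - {"hand": 0,"x": 0,"y": 0,"z": 0.1,"wx": 0,"wy": 0,"wz": 0}
    - {"hand": 0,"x": 0,"y": 0,"z": 0.05,"wx": 0,"wy": 0,"wz": 0}
    - {"hand": 0,"x": 0,"y": 0,"z": 0.03,"wx": 0,"wy": 0,"wz": 0}
    - {"hand": 0,"x": 0,"y": 0,"z": 0,"wx": 0,"wy": 0,"wz": 0}

```text
time_s: 13.65
position: [0.4767, -0.1257, 0.103]
tcp_rot: [[0.048, 0.999, -0.0], [0.999, -0.048, 0.0], [0.0, -0.0, -1.0]]
force: [-0.4, -0.0, -3.3]
opening: 0.098
```

```bash
python3 st.py
```

```text
time_s 13.65
joint_positions [-27.784, 31.2574, 107.0627, -0.0019, 41.6893, -25.0123]
position [0.4767, -0.1257, 0.103]
tcp_rot [[0.0483, 0.9988, -0.0002], [0.9988, -0.0483, 0.0001], [0.0, -0.0002, -1.0]]
force [-0.4151, -0.0201, -3.3379]
moment [-0.1391, -0.0373, 0.023]
opening 0.0983
```

Emit:
move_arm:
  moves:
    - {"hand": 0,"x": 0,"y": 0,"z": 0.04,"wx": 0,"wy": 0,"wz": 0}
    - {"hand": 0,"x": 0,"y": 0,"z": 0,"wx": 0,"wy": 0,"wz": 0}
    - {"hand": 0,"x": 0,"y": 0,"z": 0,"wx": 0,"wy": 0,"wz": 0}

```text
time_s: 13.95
position: [0.4772, -0.1259, 0.1024]
tcp_rot: [[0.048, 0.999, 0.001], [0.999, -0.048, -0.0], [-0.0, 0.001, -1.0]]
force: [1.6, 0.8, -0.1]
opening: 0.098
```

Emit:
move_arm:
  moves:
    - {"hand": 0,"x": 0,"y": 0,"z": 0.03,"wx": 0,"wy": 0,"wz": 0}
    - {"hand": 0,"x": 0,"y": 0,"z": 0,"wx": 0,"wy": 0,"wz": 0}

```text
time_s: 14.15
position: [0.4776, -0.1259, 0.1022]
tcp_rot: [[0.049, 0.999, 0.002], [0.999, -0.049, -0.001], [-0.001, 0.002, -1.0]]
force: [1.0, 1.2, 4.9]
opening: 0.094
```

Emit:
move_arm:
  moves:
    - {"hand": 14,"x": 0,"y": 0,"z": -0.02,"wx": 0,"wy": 0,"wz": 0}
    - {"hand": 20,"x": 0,"y": 0,"z": 0,"wx": 0,"wy": 0,"wz": 0}
    - {"hand": 40,"x": 0,"y": 0,"z": 0,"wx": 0,"wy": 0,"wz": 0}
    - {"hand": 40,"x": 0,"y": 0,"z": -0.3,"wx": 0,"wy": 0,"wz": 0}
    - {"hand": 40,"x": 0,"y": 0,"z": -0.8,"wx": 0,"wy": 0,"wz": 0}
    - {"hand": 40,"x": 0,"y": 0,"z": -1,"wx": 0,"wy": 0,"wz": 0}
    - {"hand": 40,"x": 0,"y": 0,"z": -1,"wx": 0,"wy": 0,"wz": 0}
    - {"hand": 70,"x": 0,"y": 0,"z": -1,"wx": 0,"wy": 0,"wz": 0}
    - {"hand": 70,"x": 0,"y": 0,"z": -1,"wx": 0,"wy": 0,"wz": 0}
    - {"hand": 70,"x": 0,"y": 0,"z": -1,"wx": 0,"wy": 0,"wz": 0}
    - {"hand": 80,"x": 0,"y": 0,"z": -0.5,"wx": 0,"wy": 0,"wz": 0}
    - {"hand": 80,"x": 0,"y": 0,"z": 0,"wx": 0,"wy": 0,"wz": 0}

```text
time_s: 15.35
position: [0.4778, -0.1262, 0.2691]
tcp_rot: [[0.048, 0.999, 0.004], [0.999, -0.048, -0.002], [-0.002, 0.005, -1.0]]
force: [0.6, 0.5, 0.0]
opening: 0.828
```

```bash
python3 st.py; python3 - <<'E'
from h import *
d=snap("scene","s8")
cv2.imwrite("pics/s8z.png",cv2.resize(d["image"][130:290,190:350],None,fx=4,fy=4,interpolation=cv2.INTER_CUBIC)[:,:,::-1])
snap("top","t8")
E
```

```text
time_s 15.35
joint_positions [-27.7791, 16.6153, 97.2939, -0.004, 65.7985, -25.0173]
position [0.4778, -0.1262, 0.2691]
tcp_rot [[0.0482, 0.9988, 0.0045], [0.9988, -0.0481, -0.0024], [-0.0022, 0.0046, -1.0]]
force [0.6386, 0.4823, 0.0323]
moment [-0.0782, 0.0544, -0.003]
opening 0.8277
```

View pics/s8z.png

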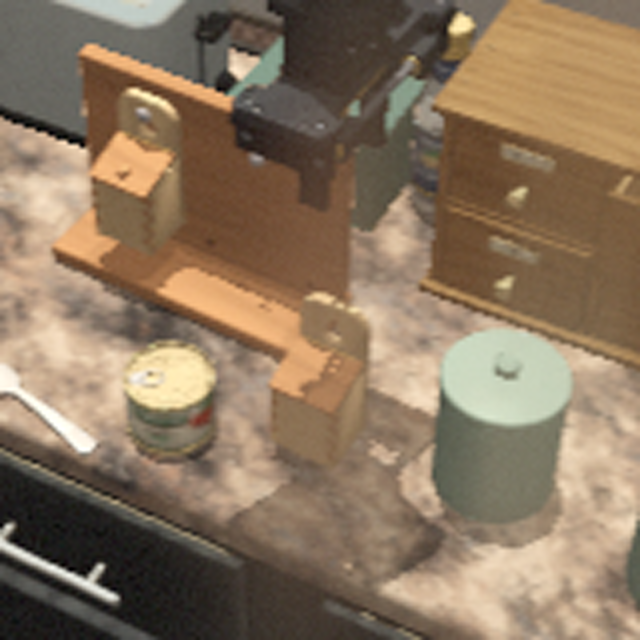

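Emit:
move_arm:
  moves:
    - {"hand": 80,"x": 0,"y": 0,"z": 0,"wx": 0,"wy": 0,"wz": 5}
    - {"hand": 80,"x": 0,"y": 0,"z": 0,"wx": 0,"wy": 0,"wz": 8.5}
    - {"hand": 80,"x": 0,"y": 0,"z": 0,"wx": 0,"wy": 0,"wz": 8.5}
    - {"hand": 80,"x": 0,"y": 0,"z": 0,"wx": 0,"wy": 0,"wz": 8.5}
    - {"hand": 80,"x": 0,"y": 0,"z": 0,"wx": 0,"wy": 0,"wz": 8.5}
    - {"hand": 80,"x": 0,"y": 0,"z": 0,"wx": 0,"wy": 0,"wz": 8.5}
    - {"hand": 80,"x": 0,"y": 0,"z": 0,"wx": 0,"wy": 0,"wz": 8.5}
    - {"hand": 80,"x": 0,"y": 0,"z": 0,"wx": 0,"wy": 0,"wz": 8.5}
    - {"hand": 80,"x": 0,"y": 0,"z": 0,"wx": 0,"wy": 0,"wz": 8.5}
    - {"hand": 80,"x": 0,"y": 0,"z": 0,"wx": 0,"wy": 0,"wz": 8.5}
    - {"hand": 80,"x": 0,"y": 0,"z": 0,"wx": 0,"wy": 0,"wz": 8.5}
    - {"hand": 80,"x": 0,"y": 0,"z": 0,"wx": 0,"wy": 7,"wz": 0}
    - {"hand": 80,"x": 0,"y": 0,"z": 0,"wx": 0,"wy": 7,"wz": 0}
    - {"hand": 80,"x": 0,"y": 0,"z": 0,"wx": 0,"wy": 7,"wz": 0}
    - {"hand": 80,"x": 0,"y": 0,"z": 0,"wx": 0,"wy": 7,"wz": 0}
    - {"hand": 80,"x": 0,"y": 0,"z": 0,"wx": 0,"wy": 7,"wz": 0}
    - {"hand": 80,"x": 0,"y": 0,"z": 0,"wx": 0,"wy": 0,"wz": 0}
    - {"hand": 80,"x": 0,"y": 0,"z": 0,"wx": 0,"wy": 0,"wz": 0}

```text
time_s: 17.25
position: [0.4775, -0.1234, 0.2658]
tcp_rot: [[0.845, -0.042, 0.534], [-0.04, -0.999, -0.015], [0.534, -0.009, -0.846]]
force: [0.0, -0.6, 0.0]
opening: 0.92
```

```bash
python3 st.py; python3 look.py wrist w9;python3 look.py scene s9
```

```text
time_s 17.25
joint_positions [-39.9605, 7.913, 120.4359, 39.3714, 31.4434, 22.179]
position [0.4775, -0.1234, 0.2658]
tcp_rot [[0.8447, -0.0424, 0.5336], [-0.0404, -0.9991, -0.0154], [0.5337, -0.0085, -0.8456]]
force [0.0418, -0.6462, 0.0267]
moment [-0.0487, 0.4366, 0.0229]
opening 0.9195
```

View pics/w9.png

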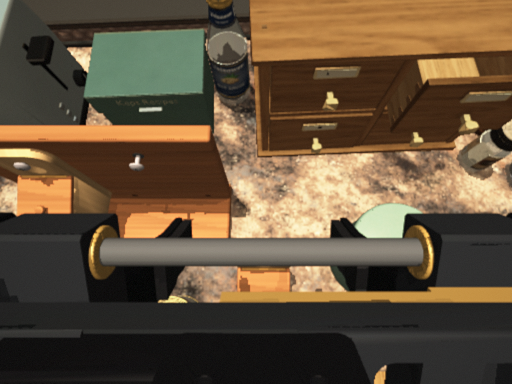

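View pics/s9.png

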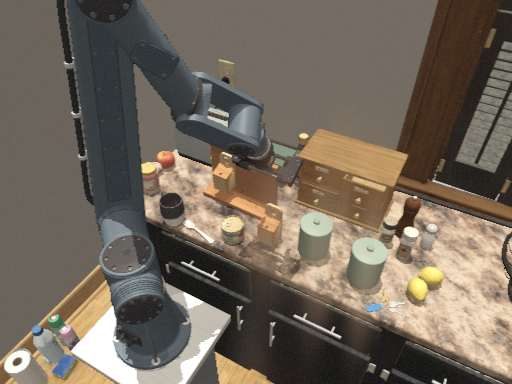

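```bash
python3 - <<'E'
from h import *
for n in("s8","s9"):
    c=load(n);im=c["image"];W=cloud(c);hsv=cv2.cvtColor(im,cv2.COLOR_RGB2HSV)
    X,Y,Z=W[...,0],W[...,1],W[...,2]
    m=(X>.41)&(X<.5)&(Y>-.17)&(Y<-.08)&(hsv[...,0]<25)&(hsv[...,1]>60)
    lid=m&(Z>.072)&(Z<.093)&(X<.475)
    r=cv2.minAreaRect((W[lid][:,:2]*1000).astype(np.float32));print(n,"lid",lid.sum(),r,cv2.boxPoints(r).round(1).tolist())
    bb=m&(Z>.095)
    P=W[bb]*1000; print("bb",len(P),P.min(0),P.max(0),np.median(P,0)); r=cv2.minAreaRect(P[:,:2].astype(np.float32));print(r)
    t=m&(Z>.1315); P=W[t]*1000;print("top",len(P),P.mean(0))
cv2.imwrite("pics/s9z.png",cv2.resize(load("s9")["image"][140:260,195:315],None,fx=5,fy=5,interpolation=cv2.INTER_CUBIC)[:,:,::-1])
c=load("w9")
for u,v in[(136,163)]:
    print(cloud(c)[v-3:v+4,u-4:u+5].reshape(-1,3)[::6].round(4))
E
```

```text
s8 lid 283 ((449.06915283203125, -125.51561737060547), (61.730384826660156, 51.71281814575195), 88.83303833007812) [[422.6000061035156, -155.8000030517578], [474.29998779296875, -156.89999389648438], [475.5, -95.19999694824219], [423.79998779296875, -94.0999984741211]]
bb 944 [ 410.11786517 -164.74071651   95.34420489] [499.86156324 -91.03411118 472.26319084] [ 438.24046341 -142.28969303  393.07024269]
((456.60687255859375, -128.8406982421875), (72.63471221923828, 89.3174057006836), 86.69754791259766)
top 810 [ 443.5740813  -139.14674208  386.48927186]
s9 lid 288 ((449.53729248046875, -124.73503875732422), (63.02743148803711, 51.17158508300781), 89.56565856933594) [[423.70001220703125, -156.10000610351562], [474.8999938964844, -156.39999389648438], [475.3999938964844, -93.4000015258789], [424.20001220703125, -93.0]]
bb 254 [ 410.16444339 -169.86105814   95.43333302] [487.61403305 -80.74136856 383.1825168 ] [ 475.70482638 -135.20127085  130.94001199]
((448.88287353515625, -125.26685333251953), (89.22251892089844, 77.30435943603516), 89.66243743896484)
top 124 [ 446.37949381 -133.73343608  272.76561635]
[[ 0.5827  0.0072  0.1538]
 [ 0.5764 -0.0046  0.1663]
 [ 0.5749 -0.0021  0.1674]
 [ 0.5828  0.0093  0.1488]
 [ 0.5739 -0.005   0.1669]
 [ 0.5726 -0.0025  0.1678]
 [ 0.5696 -0.0016  0.1721]
 [ 0.5704 -0.0065  0.1699]
 [ 0.5692 -0.0039  0.1705]
 [ 0.5681 -0.0012  0.1708]
 [ 0.5683 -0.0066  0.1697]]
```

View pics/s9z.png

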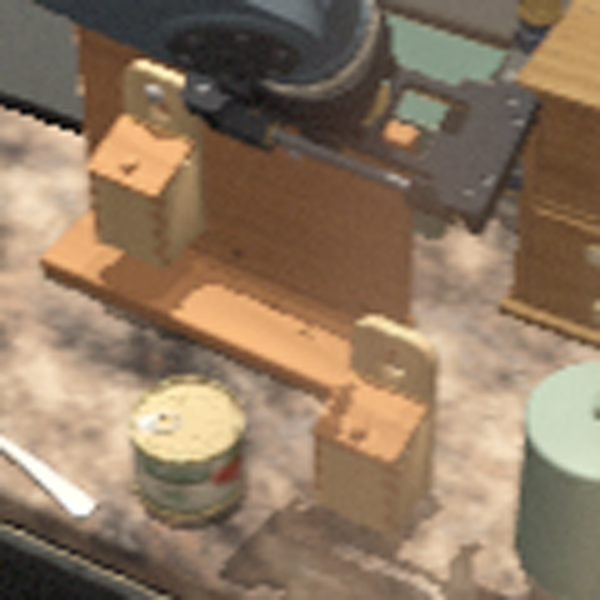

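Emit:
move_arm:
  moves:
    - {"hand": 80,"x": -0.3,"y": 0,"z": 0.2,"wx": 0,"wy": 0,"wz": 0}
    - {"hand": 80,"x": -0.5,"y": 0,"z": 0.5,"wx": 0,"wy": 0,"wz": 0}
    - {"hand": 80,"x": -0.6,"y": 0,"z": 0.8,"wx": 0,"wy": 0,"wz": 0}
    - {"hand": 80,"x": -0.6,"y": 0,"z": 0.8,"wx": 0,"wy": 0,"wz": 0}
    - {"hand": 80,"x": -0.6,"y": 0,"z": 0.8,"wx": 0,"wy": 0,"wz": 0}
    - {"hand": 80,"x": -0.6,"y": 0,"z": 0.8,"wx": 0,"wy": 0,"wz": 0}
    - {"hand": 80,"x": -0.6,"y": 0,"z": 0.8,"wx": 0,"wy": 0,"wz": 0}
    - {"hand": 80,"x": -0.5,"y": 0,"z": 0.7,"wx": 0,"wy": 0,"wz": 0}
    - {"hand": 80,"x": -0.3,"y": 0,"z": 0.4,"wx": 0,"wy": 0,"wz": 0}
    - {"hand": 80,"x": -0.1,"y": 0,"z": 0.2,"wx": 0,"wy": 0,"wz": 0}
    - {"hand": 80,"x": 0,"y": 0,"z": 0,"wx": 0,"wy": 0,"wz": 0}
    - {"hand": 80,"x": 0,"y": 0,"z": 0,"wx": 0,"wy": 0,"wz": 0}

```text
time_s: 18.55
position: [0.4643, -0.1195, 0.098]
tcp_rot: [[0.84, -0.036, 0.542], [-0.037, -0.999, -0.008], [0.542, -0.013, -0.84]]
force: [-0.8, -0.6, 0.0]
opening: 0.922
```

```bash
python3 st.py; python3 look.py wrist w10;python3 - <<'E'
from h import *
d=snap("scene","s10")
cv2.imwrite("pics/s10z.png",cv2.resize(d["image"][140:270,195:325],None,fx=5,fy=5,interpolation=cv2.INTER_CUBIC)[:,:,::-1])
E
```

```text
time_s 18.55
joint_positions [-41.6155, 33.993, 133.6514, 122.0115, 24.6599, -69.0289]
position [0.4643, -0.1195, 0.098]
tcp_rot [[0.8397, -0.0357, 0.5419], [-0.0372, -0.9993, -0.0081], [0.5418, -0.0133, -0.8404]]
force [-0.7809, -0.6152, 0.027]
moment [-0.0527, 0.5016, -0.0114]
opening 0.9216
```

View pics/w10.png

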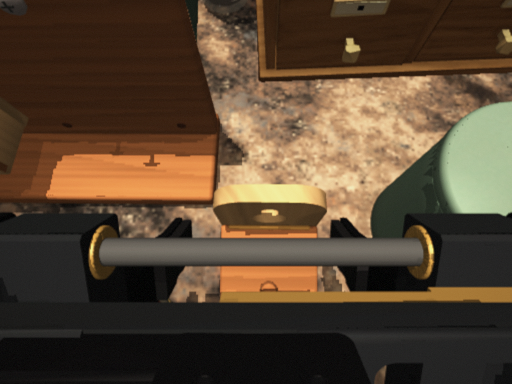

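View pics/s10z.png

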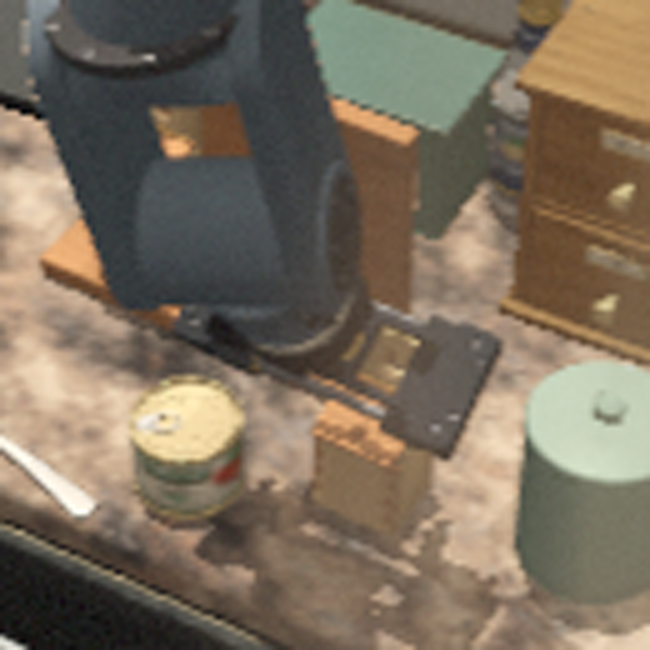

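Emit:
move_arm:
  moves:
    - {"hand": 80,"x": 0,"y": 0.15,"z": 0,"wx": -0.5,"wy": 0,"wz": 0}
    - {"hand": 80,"x": -0.2,"y": 0.1,"z": 0.2,"wx": -0.5,"wy": 0,"wz": 0}
    - {"hand": 80,"x": -0.3,"y": 0,"z": 0.4,"wx": 0,"wy": 0,"wz": 0}
    - {"hand": 80,"x": -0.3,"y": 0,"z": 0.4,"wx": 0,"wy": 0,"wz": 0}
    - {"hand": 80,"x": -0.3,"y": 0,"z": 0.4,"wx": 0,"wy": 0,"wz": 0}
    - {"hand": 80,"x": -0.2,"y": 0,"z": 0.2,"wx": 0,"wy": 0,"wz": 0}
    - {"hand": 80,"x": -0.1,"y": 0,"z": 0.1,"wx": 0,"wy": 0,"wz": 0}
    - {"hand": 80,"x": 0,"y": 0,"z": 0,"wx": 0,"wy": 0,"wz": 0}
    - {"hand": 80,"x": 0,"y": 0,"z": 0,"wx": 0,"wy": 0,"wz": 0}

```text
time_s: 19.55
position: [0.4567, -0.1254, 0.0437]
tcp_rot: [[0.84, -0.046, 0.541], [-0.038, -0.999, -0.026], [0.541, 0.002, -0.841]]
force: [-0.1, 0.5, 0.1]
opening: 0.919
```

```bash
python3 st.py; python3 look.py wrist w11
```

```text
time_s 19.55
joint_positions [-42.6031, 45.0252, 136.1326, 141.3161, 33.6801, -91.5041]
position [0.4567, -0.1254, 0.0437]
tcp_rot [[0.8399, -0.0464, 0.5408], [-0.0382, -0.9989, -0.0265], [0.5415, 0.0016, -0.8407]]
force [-0.1229, 0.4855, 0.075]
moment [-0.0153, 0.4693, 0.0226]
opening 0.9194
```

View pics/w11.png

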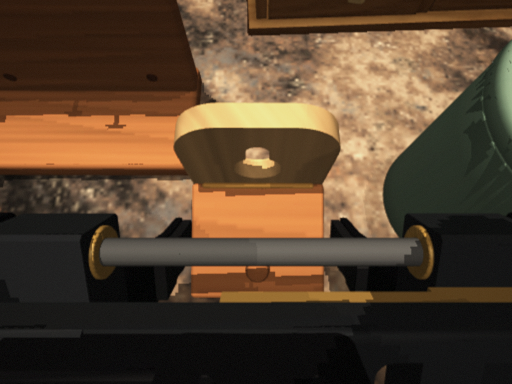

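The box is centred between the fingers (back board u 177–339, fingers 175–345). I'll close now.

Emit:
move_arm:
  moves:
    - {"hand": 64,"x": 0,"y": 0,"z": 0,"wx": 0,"wy": 0,"wz": 0}
    - {"hand": 50,"x": 0,"y": 0,"z": 0,"wx": 0,"wy": 0,"wz": 0}
    - {"hand": 40,"x": 0,"y": 0,"z": 0,"wx": 0,"wy": 0,"wz": 0}
    - {"hand": 40,"x": 0,"y": 0,"z": 0,"wx": 0,"wy": 0,"wz": 0}
    - {"hand": 40,"x": 0,"y": 0,"z": 0,"wx": 0,"wy": 0,"wz": 0}

```text
time_s: 20.1
position: [0.4565, -0.1249, 0.0435]
tcp_rot: [[0.84, -0.046, 0.541], [-0.038, -0.999, -0.026], [0.541, 0.001, -0.841]]
force: [-1.0, 0.7, 2.4]
opening: 0.688
```

```bash
python3 st.py; python3 look.py wrist w12; python3 look.py scene s12
```

```text
time_s 20.1
joint_positions [-42.5924, 45.0637, 136.1708, 141.3255, 33.7273, -91.5346]
position [0.4565, -0.1249, 0.0435]
tcp_rot [[0.84, -0.046, 0.5407], [-0.0381, -0.9989, -0.0257], [0.5413, 0.001, -0.8408]]
force [-0.9553, 0.6533, 2.4205]
moment [0.1879, 0.2634, 0.121]
opening 0.6879
```

View pics/w12.png

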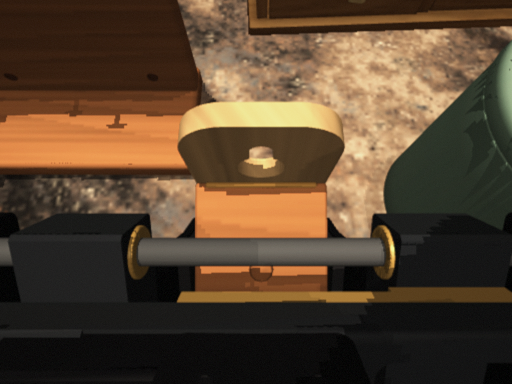

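Emit:
move_arm:
  moves:
    - {"hand": 40,"x": 0.06,"y": 0,"z": -0.1,"wx": 0,"wy": 0,"wz": 0}
    - {"hand": 40,"x": 0.13,"y": 0,"z": -0.2,"wx": 0,"wy": 0,"wz": 0}
    - {"hand": 40,"x": 0.2,"y": 0,"z": -0.31,"wx": 0,"wy": 0,"wz": 0}
    - {"hand": 40,"x": 0.25,"y": 0,"z": -0.39,"wx": 0,"wy": 0,"wz": 0}
    - {"hand": 40,"x": 0.25,"y": 0,"z": -0.39,"wx": 0,"wy": 0,"wz": 0}
    - {"hand": 40,"x": 0.2,"y": 0,"z": -0.31,"wx": 0,"wy": 0,"wz": 0}
    - {"hand": 40,"x": 0.13,"y": 0,"z": -0.2,"wx": 0,"wy": 0,"wz": 0}
    - {"hand": 40,"x": 0.12,"y": -0.1,"z": -0.19,"wx": 0,"wy": 0,"wz": 0}
    - {"hand": 40,"x": 0.2,"y": -0.2,"z": 0.13,"wx": 0,"wy": 0,"wz": 0}
    - {"hand": 40,"x": 0.3,"y": -0.3,"z": 0.2,"wx": 0,"wy": 0,"wz": 0}
    - {"hand": 40,"x": 0.4,"y": -0.4,"z": 0.26,"wx": 0,"wy": 0,"wz": 0}
    - {"hand": 40,"x": 0.4,"y": -0.4,"z": 0.26,"wx": 0,"wy": 0,"wz": 0}
    - {"hand": 40,"x": 0.4,"y": -0.3,"z": 0.26,"wx": 0,"wy": 0,"wz": 0}
    - {"hand": 40,"x": 0.25,"y": -0.2,"z": 0.15,"wx": 0,"wy": 0,"wz": 0}
    - {"hand": 40,"x": 0.13,"y": -0.1,"z": 0.08,"wx": 0,"wy": 0,"wz": 0}
    - {"hand": 40,"x": 0,"y": 0,"z": 0,"wx": 0,"wy": 0,"wz": 0}
    - {"hand": 40,"x": 0,"y": 0,"z": 0,"wx": 0,"wy": 0,"wz": 0}

```text
time_s: 21.9
position: [0.5199, -0.078, 0.1049]
tcp_rot: [[0.841, -0.047, 0.539], [-0.039, -0.999, -0.026], [0.54, 0.001, -0.842]]
force: [0.3, -0.6, -4.0]
opening: 0.691
```

```bash
python3 st.py; python3 look.py wrist w13; python3 look.py scene s13; python3 -c "
from h import *
cv2.imwrite('pics/s13z.png',cv2.resize(load('s13')['image'][140:260,195:315],None,fx=5,fy=5,interpolation=cv2.INTER_CUBIC)[:,:,::-1])"
```

```text
time_s 21.9
joint_positions [-29.0088, 32.6751, 127.2664, 124.818, 16.9021, -58.6561]
position [0.5199, -0.078, 0.1049]
tcp_rot [[0.8409, -0.0467, 0.5391], [-0.0388, -0.9989, -0.026], [0.5397, 0.001, -0.8418]]
force [0.2884, -0.5873, -3.9901]
moment [0.0222, 0.8643, -0.0137]
opening 0.6907
```

View pics/w13.png

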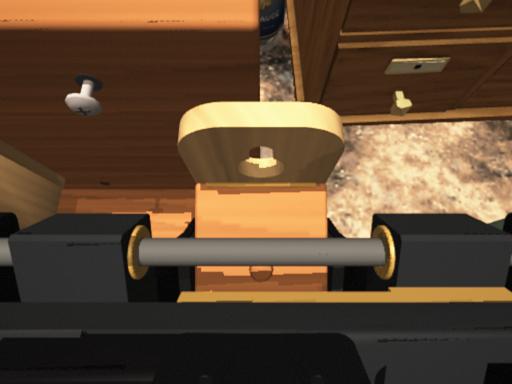

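View pics/s13z.png

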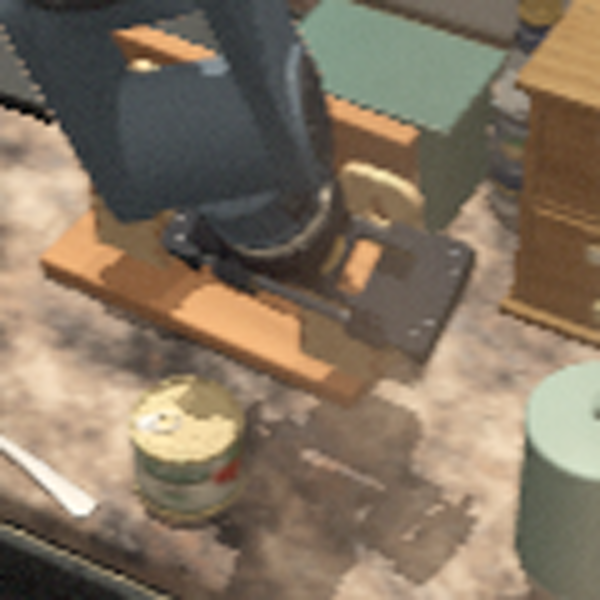

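The wrist view shows the screw head at (84,104), the keyhole at (262,163), and the board's face behind. The box hasn't shifted in the grip since w12.

```bash
python3 - <<'E'
from h import *
from m import plane
c=load("w13");W=cloud(c);im=c["image"]
def fit(mask):
    Q=W[mask];Q=Q[np.isfinite(Q).all(1)]
    for _ in range(6):
        p,n,s=plane(Q);d=(Q-p)@n;Q=Q[abs(d)<max(.0012,2*s)]
    return p,n*-np.sign(n[0]),s,len(Q)
def reg(a,b,e,f):
    m=np.zeros(W.shape[:2],bool);m[b:f,a:e]=1;return m
X,Y,Z=W[...,0],W[...,1],W[...,2]
pf=fit((reg(20,40,175,180)|reg(20,40,255,100))&(X>.55)&(Z<.19)&~reg(55,65,115,125)); print("face",pf[0].round(4),pf[1].round(4),pf[2:], "yaw",np.degrees(np.arctan2(-pf[1][1],-pf[1][0])),"tilt",np.degrees(pf[1][2]))
pb=fit((reg(190,132,238,178)|reg(288,132,330,178))); print("bbfront",pb[0].round(4),pb[1].round(4),pb[2:],"yaw",np.degrees(np.arctan2(-pb[1][1],-pb[1][0])),"tilt",np.degrees(pb[1][2]))
print("bb front at u/v", [W[150,u].round(4).tolist() for u in(195,230,300,325)])
# top face
pt=fit(reg(215,106,310,122));print("top",pt[0].round(4),pt[1].round(4))
# screw head: bright grey
hsv=cv2.cvtColor(im,cv2.COLOR_RGB2HSV);m=reg(55,85,115,125)&(hsv[...,1]<60)&(hsv[...,2]>80)
v,u=np.nonzero(m);print(u.min(),u.max(),v.min(),v.max(),u.mean(),v.mean());P=W[m];print("head",np.nanmedian(P,0).round(4),np.nanmin(P,0).round(4),np.nanmax(P,0).round(4))
d=((P-pf[0])@pf[1]);print("off face",np.percentile(d,[5,25,50,75,95]).round(4))
f=P[d>np.percentile(d,60)];print("front pts",f.mean(0))
z=np.concatenate([cv2.resize(im[60:130,40:130],None,fx=7,fy=7),cv2.resize(im[95:195,170:350],(630,350))]);cv2.imwrite("pics/w13z.png",z[:,:,::-1].clip(0,255))
E
```

```text
face [ 0.582  -0.008   0.1416] [-0.9988  0.0489  0.0011] (np.float64(0.0003827908487181881), 22104) yaw -2.8006012842236956 tilt 0.06295180170870047
bbfront [ 0.5362 -0.0784  0.1765] [-0.999   0.0448  0.002 ] (np.float64(0.00027823271410515094), 4110) yaw -2.56713269889557 tilt 0.11625946543143588
bb front at u/v [[0.5372, -0.0559, 0.1814], [0.5363, -0.0684, 0.182], [0.5355, -0.0934, 0.1813], [0.5351, -0.1023, 0.1813]]
top [ 0.541  -0.08    0.1967] [-0.0648  0.0058 -0.9979]
65 98 85 110 81.64503816793894 98.84160305343511
head [ 0.569  -0.0042  0.1689] [ 0.5657 -0.0098  0.1503] [0.5833 0.0111 0.173 ]
off face [nan nan nan nan nan]
front pts [nan nan nan]<stdin>:21: RuntimeWarning: Mean of empty slice.
  ret = um.true_divide(
```

View pics/w13z.png

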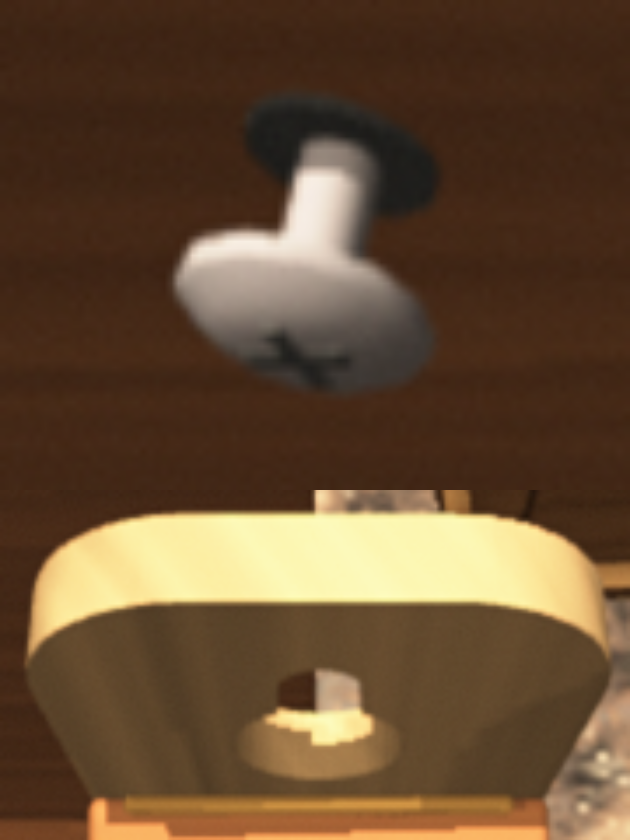

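```bash
python3 - <<'E'
from h import *
c=load("w13")
nf=np.array([-.9988,.0489,0.0011]);nf/=np.linalg.norm(nf);pf=np.array([.582,-.008,.1416])
nb=np.array([-.999,.0448,.002]);nb/=np.linalg.norm(nb);pb=np.array([.5362,-.0784,.1765])
def rp(u,v,n,p,off=0):
    d=c["pose"][:3,:3]@np.array([(u-c["cx"])/c["fx"],(v-c["cy"])/c["fy"],1.]);o=c["pose"][:3,3]
    return o+d*(((p+off*n-o)@n)/(d@n))
print("cross",rp(82.4,111.4,nf,pf,.0155)); print("root",rp(88,81.5,nf,pf,0))
# head outline mask on plane 11.5..15.5
for nm,x,y in(("rim L",175,280),("rim R",432,345),("rim bot",320,392),("rim top",245,232)): print(nm,rp(40+x/7,60+y/7,nf,pf,.0125).round(4))
L=rp(170+28/3.5,95+(655-490)/3.5,nb,pb);R=rp(170+610/3.5,95+(660-490)/3.5,nb,pb);print("bb edges",L,R,(L+R)/2,np.linalg.norm(L-R))
hl=rp(170+238/3.5,95+(742-490)/3.5,nb,pb);hr=rp(170+400/3.5,95+(745-490)/3.5,nb,pb);hb=rp(170+318/3.5,95+(779-490)/3.5,nb,pb);print("hole",hl,hr,hb,(hl+hr)/2)
T=rp(170+319/3.5,95+(603-490)/3.5,nb,pb);print("topfront",T)
E
```

```text
cross [ 0.56677237 -0.00258245  0.16493901]
root [ 0.58226559 -0.00310923  0.16534045]
rim L [0.5701 0.0031 0.1689]
rim R [ 0.5694 -0.0093  0.1622]
rim bot [0.5699 0.0009 0.1568]
rim top [ 0.5697 -0.0039  0.1735]
bb edges [ 0.53743515 -0.05133228  0.18713929] [ 0.53489301 -0.10796891  0.18600223] [ 0.53616408 -0.0796506   0.18657076] 0.05670505481547882
hole [ 0.53654865 -0.07016799  0.16625586] [ 0.53570296 -0.08898495  0.1653329 ] [ 0.53610941 -0.07944555  0.15467087] [ 0.53612581 -0.07957647  0.16579438]
topfront [ 0.53619285 -0.07945588  0.19657842]
```

Emit:
move_arm:
  moves:
    - {"hand": 40,"x": 0,"y": -0.1,"z": 0,"wx": 0,"wy": 0,"wz": 0}
    - {"hand": 40,"x": 0,"y": -0.3,"z": 0,"wx": 0,"wy": 0,"wz": 0}
    - {"hand": 40,"x": 0,"y": -0.5,"z": 0,"wx": 0,"wy": 0,"wz": 0}
    - {"hand": 40,"x": 0,"y": -0.6,"z": 0,"wx": 0,"wy": 0,"wz": 0}
    - {"hand": 40,"x": 0,"y": -0.6,"z": 0,"wx": 0,"wy": 0,"wz": 0}
    - {"hand": 40,"x": 0,"y": -0.5,"z": 0,"wx": 0,"wy": 0,"wz": 0}
    - {"hand": 40,"x": 0,"y": -0.3,"z": 0,"wx": 0,"wy": 0,"wz": 0}
    - {"hand": 40,"x": 0,"y": -0.2,"z": 0,"wx": 0,"wy": 0,"wz": 0}
    - {"hand": 40,"x": 0,"y": -0.04,"z": 0,"wx": 0,"wy": 0,"wz": 0}
    - {"hand": 40,"x": 0,"y": 0,"z": 0,"wx": 0,"wy": 0,"wz": 0}
    - {"hand": 40,"x": 0,"y": 0,"z": 0,"wx": 0,"wy": 0,"wz": 0}

```text
time_s: 23.1
position: [0.5242, -0.0001, 0.1051]
tcp_rot: [[0.84, -0.047, 0.54], [-0.039, -0.999, -0.026], [0.541, 0.001, -0.841]]
force: [0.1, 0.4, -3.0]
opening: 0.688
```

```bash
python3 st.py; python3 look.py wrist w14; python3 look.py scene s14; python3 -c "
from h import *
cv2.imwrite('pics/s14z.png',cv2.resize(load('s14')['image'][140:260,195:315],None,fx=5,fy=5,interpolation=cv2.INTER_CUBIC)[:,:,::-1])
cv2.imwrite('pics/w14z.png',cv2.resize(load('w14')['image'][90:195,170:350],None,fx=4,fy=4,interpolation=cv2.INTER_CUBIC)[:,:,::-1])"
```

```text
time_s 23.1
joint_positions [-16.717, 32.6469, 127.6641, 148.3388, 14.3459, -71.0359]
position [0.5242, -0.0001, 0.1051]
tcp_rot [[0.8402, -0.0471, 0.5402], [-0.039, -0.9989, -0.0264], [0.5408, 0.0011, -0.8411]]
force [0.0846, 0.3791, -3.0361]
moment [-0.0218, 0.8001, -0.0083]
opening 0.688
```

View pics/w14.png

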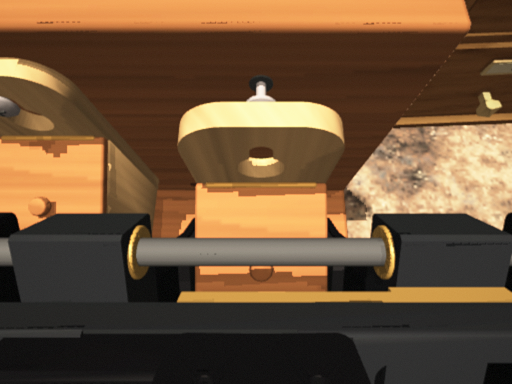

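View pics/w14z.png

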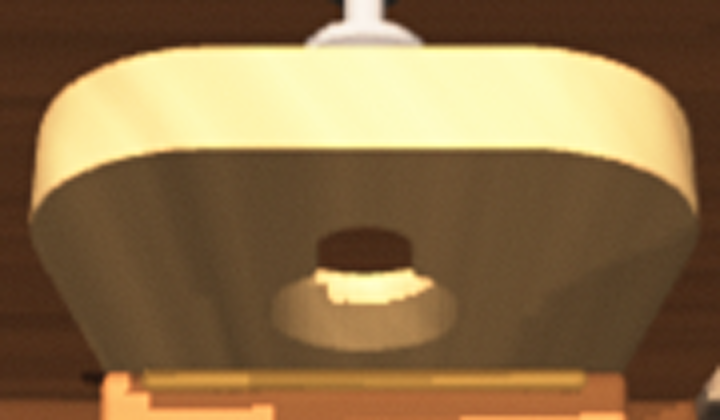

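View pics/s14z.png

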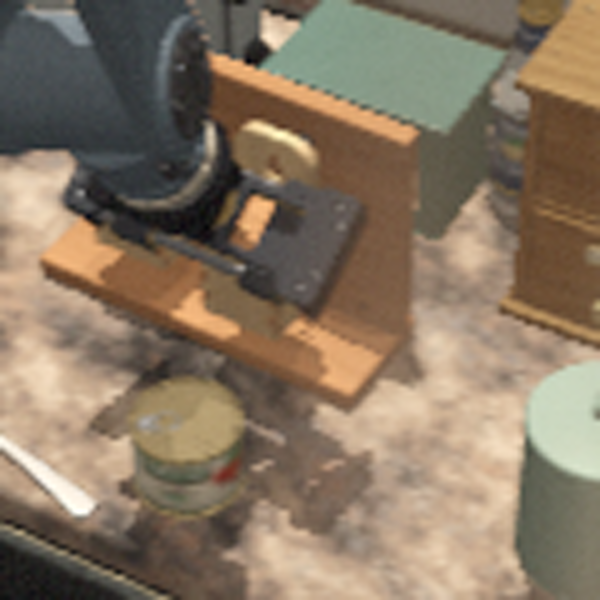

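Shank and keyhole line up at u of about 261. I'll advance towards the face in steps.

Emit:
move_arm:
  moves:
    - {"hand": 40,"x": 0.07,"y": 0,"z": 0.04,"wx": 0,"wy": 0,"wz": 0}
    - {"hand": 40,"x": 0.14,"y": 0,"z": 0.09,"wx": 0,"wy": 0,"wz": 0}
    - {"hand": 40,"x": 0.14,"y": 0,"z": 0.09,"wx": 0,"wy": 0,"wz": 0}
    - {"hand": 40,"x": 0.14,"y": 0,"z": 0.09,"wx": 0,"wy": 0,"wz": 0}
    - {"hand": 40,"x": 0.07,"y": 0,"z": 0.05,"wx": 0,"wy": 0,"wz": 0}
    - {"hand": 40,"x": 0,"y": 0,"z": 0,"wx": 0,"wy": 0,"wz": 0}
    - {"hand": 40,"x": 0,"y": 0,"z": 0,"wx": 0,"wy": 0,"wz": 0}

```text
time_s: 23.9
position: [0.5406, -0.0003, 0.1051]
tcp_rot: [[0.84, -0.046, 0.54], [-0.038, -0.999, -0.026], [0.541, 0.001, -0.841]]
force: [-0.7, -0.4, -3.6]
opening: 0.685
```

```bash
python3 st.py; python3 look.py wrist w15; python3 -c "
from h import *
cv2.imwrite('pics/w15z.png',cv2.resize(load('w15')['image'][80:195,170:350],None,fx=4,fy=4,interpolation=cv2.INTER_CUBIC)[:,:,::-1])"
```

```text
time_s 23.9
joint_positions [-16.0179, 32.8686, 125.2771, 144.6842, 12.3911, -66.6556]
position [0.5406, -0.0003, 0.1051]
tcp_rot [[0.8405, -0.0463, 0.5399], [-0.0383, -0.9989, -0.0259], [0.5405, 0.0011, -0.8413]]
force [-0.7028, -0.4463, -3.6454]
moment [-0.0083, 0.8419, -0.0055]
opening 0.6853
```

View pics/w15z.png

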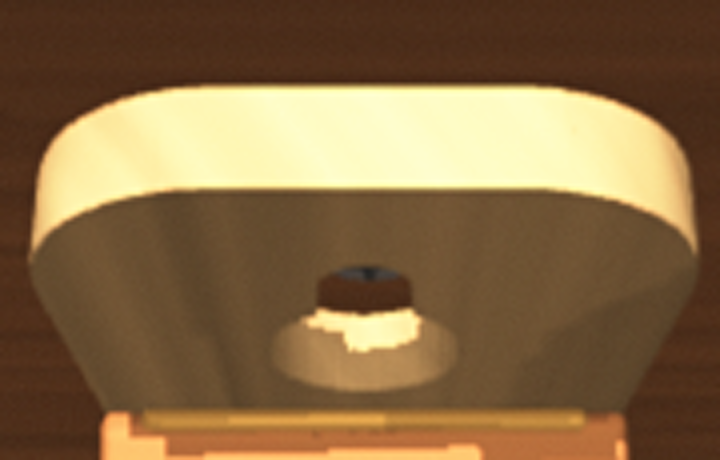

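```bash
python3 - <<'E'
from h import *
c=load("w15")
print("cross",ray(c,261.8,147.7,0,.5667)); b=ray(c,261.2,177.3,0,.5526-.0002);print("hole bottom front",b); print("topfront",ray(c,261,80+188/4,0,.5526))
E
```

```text
cross [ 0.5667     -0.00258007  0.16406226]
hole bottom front [ 0.5524     -0.00164755  0.16619825]
topfront [ 0.5526     -0.00148029  0.20392563]
```

```bash
python3 - <<'E'
from h import *
c=load("w15"); x=.5569-.0035
for x in(.5535,.5569): print(x,"hole bottom front",ray(c,261.2,177.3,0,x),"topfront",ray(c,261,80+188/4,0,x))
W=cloud(c);print(W[150,[190,215,310,335]].round(4), W[165,[215,310]].round(4))
E
```

```text
0.5535 hole bottom front [ 0.5535     -0.001708    0.16343466] topfront [ 0.5535     -0.00152614  0.20243763]
0.5569 hole bottom front [ 0.5569     -0.00189485  0.15489265] topfront [ 0.5569     -0.00169936  0.1968163 ]
[[ 0.5575  0.0234  0.1823]
 [ 0.5577  0.0147  0.1811]
 [ 0.5567 -0.0195  0.1801]
 [ 0.5559 -0.0283  0.181 ]] [[ 0.5575  0.0165  0.1688]
 [ 0.5561 -0.0214  0.1679]]
```

Emit:
move_arm:
  moves:
    - {"hand": 40,"x": 0.05,"y": 0,"z": 0.03,"wx": 0,"wy": 0,"wz": 0}
    - {"hand": 40,"x": 0.1,"y": 0,"z": 0.065,"wx": 0,"wy": 0,"wz": 0}
    - {"hand": 40,"x": 0.1,"y": 0,"z": 0.065,"wx": 0,"wy": 0,"wz": 0}
    - {"hand": 40,"x": 0.1,"y": 0,"z": 0.065,"wx": 0,"wy": 0,"wz": 0}
    - {"hand": 40,"x": 0.08,"y": 0,"z": 0.05,"wx": 0,"wy": 0,"wz": 0}
    - {"hand": 40,"x": 0.05,"y": 0,"z": 0.03,"wx": 0,"wy": 0,"wz": 0}
    - {"hand": 40,"x": 0.02,"y": 0,"z": 0.02,"wx": 0,"wy": 0,"wz": 0}
    - {"hand": 40,"x": 0,"y": 0,"z": 0,"wx": 0,"wy": 0,"wz": 0}
    - {"hand": 40,"x": 0,"y": 0,"z": 0,"wx": 0,"wy": 0,"wz": 0}

```text
time_s: 24.85
position: [0.5555, -0.001, 0.105]
tcp_rot: [[0.84, -0.046, 0.54], [-0.038, -0.999, -0.026], [0.541, 0.001, -0.841]]
force: [0.3, 0.7, -3.8]
opening: 0.686
```

```bash
python3 st.py; python3 look.py wrist w16; python3 -c "
from h import *
cv2.imwrite('pics/w16z.png',cv2.resize(load('w16')['image'][80:195,170:350],None,fx=4,fy=4,interpolation=cv2.INTER_CUBIC)[:,:,::-1])
W=cloud(load('w16'));print(W[150,[190,215,310,335]].round(4))"
```

```text
time_s 24.85
joint_positions [-15.4972, 33.1502, 123.1466, 140.4774, 10.7998, -61.863]
position [0.5555, -0.001, 0.105]
tcp_rot [[0.8404, -0.0464, 0.5399], [-0.0385, -0.9989, -0.026], [0.5405, 0.001, -0.8413]]
force [0.2574, 0.7488, -3.8298]
moment [-0.0176, 0.873, 0.0515]
opening 0.6865
[[ 0.5726  0.0228  0.1818]
 [ 0.5727  0.014   0.1808]
 [ 0.5718 -0.0204  0.1795]
 [ 0.5703 -0.0288  0.1817]]
```

View pics/w16z.png

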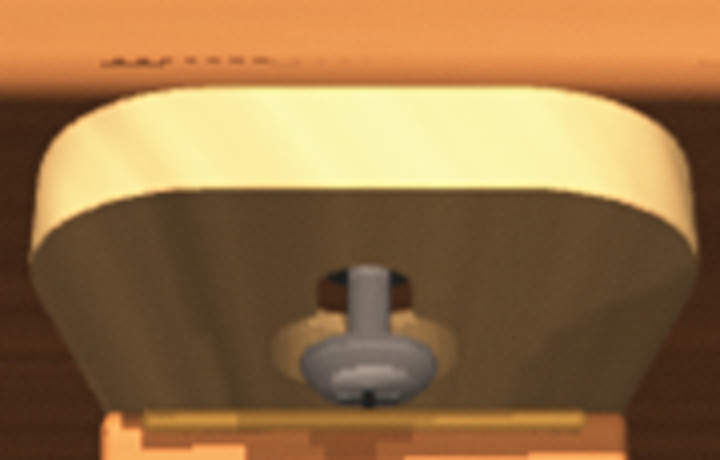

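The screw head is through the keyhole and centred in it. I'll close the last millimetre to the face.

Emit:
move_arm:
  moves:
    - {"hand": 40,"x": 0.03,"y": 0,"z": 0.02,"wx": 0,"wy": 0,"wz": 0}
    - {"hand": 40,"x": 0,"y": 0,"z": 0,"wx": 0,"wy": 0,"wz": 0}

```text
time_s: 25.1
position: [0.5567, -0.0012, 0.1051]
tcp_rot: [[0.84, -0.046, 0.54], [-0.038, -0.999, -0.026], [0.541, 0.001, -0.841]]
force: [-0.1, 0.4, -4.3]
opening: 0.685
```

Emit:
move_arm:
  moves:
    - {"hand": 40,"x": 0.02,"y": 0,"z": 0.015,"wx": 0,"wy": 0,"wz": 0}
    - {"hand": 40,"x": 0,"y": 0,"z": 0,"wx": 0,"wy": 0,"wz": 0}

```text
time_s: 25.3
position: [0.557, -0.0011, 0.1049]
tcp_rot: [[0.841, -0.047, 0.54], [-0.039, -0.999, -0.026], [0.54, 0.001, -0.841]]
force: [0.2, -0.2, -4.1]
opening: 0.688
```

Emit:
move_arm:
  moves:
    - {"hand": 40,"x": 0.02,"y": 0,"z": 0.013,"wx": 0,"wy": 0,"wz": 0}
    - {"hand": 40,"x": 0,"y": 0,"z": 0,"wx": 0,"wy": 0,"wz": 0}

```text
time_s: 25.5
position: [0.557, -0.0011, 0.1047]
tcp_rot: [[0.841, -0.047, 0.539], [-0.039, -0.999, -0.026], [0.54, 0.001, -0.842]]
force: [-2.4, -0.3, -2.6]
opening: 0.685
```

Emit:
move_arm:
  moves:
    - {"hand": 40,"x": 0.02,"y": 0,"z": 0.013,"wx": 0,"wy": 0,"wz": 0}
    - {"hand": 40,"x": 0,"y": 0,"z": 0,"wx": 0,"wy": 0,"wz": 0}

```text
time_s: 25.7
position: [0.557, -0.0011, 0.1046]
tcp_rot: [[0.842, -0.047, 0.538], [-0.039, -0.999, -0.026], [0.539, 0.001, -0.843]]
force: [-4.2, 0.1, -2.1]
opening: 0.688
```

Emit:
move_arm:
  moves:
    - {"hand": 40,"x": -0.04,"y": 0,"z": 0.03,"wx": 0,"wy": 0,"wz": 0}
    - {"hand": 40,"x": -0.07,"y": 0,"z": 0.1,"wx": 0,"wy": 0,"wz": 0}
    - {"hand": 40,"x": -0.07,"y": 0,"z": 0.11,"wx": 0,"wy": 0,"wz": 0}
    - {"hand": 40,"x": -0.07,"y": 0,"z": 0.11,"wx": 0,"wy": 0,"wz": 0}
    - {"hand": 40,"x": -0.05,"y": 0,"z": 0.08,"wx": 0,"wy": 0,"wz": 0}
    - {"hand": 40,"x": 0,"y": 0,"z": 0,"wx": 0,"wy": 0,"wz": 0}
    - {"hand": 40,"x": 0,"y": 0,"z": 0,"wx": 0,"wy": 0,"wz": 0}

```text
time_s: 26.4
position: [0.5569, -0.0011, 0.0911]
tcp_rot: [[0.842, -0.047, 0.538], [-0.039, -0.999, -0.026], [0.538, 0.001, -0.843]]
force: [-3.8, 0.7, -5.1]
opening: 0.685
```

```bash
python3 st.py; python3 look.py wrist w17; python3 -c "
from h import *
cv2.imwrite('pics/w17z.png',cv2.resize(load('w17')['image'][80:195,170:350],None,fx=4,fy=4,interpolation=cv2.INTER_CUBIC)[:,:,::-1])"
```

```text
time_s 26.4
joint_positions [-15.4213, 35.1924, 123.2502, 146.623, 12.3805, -68.0699]
position [0.5569, -0.0011, 0.0911]
tcp_rot [[0.8418, -0.0466, 0.5379], [-0.0386, -0.9989, -0.026], [0.5385, 0.0011, -0.8426]]
force [-3.8259, 0.7248, -5.0933]
moment [0.081, 1.393, -0.1075]
opening 0.6849
```

View pics/w17z.png

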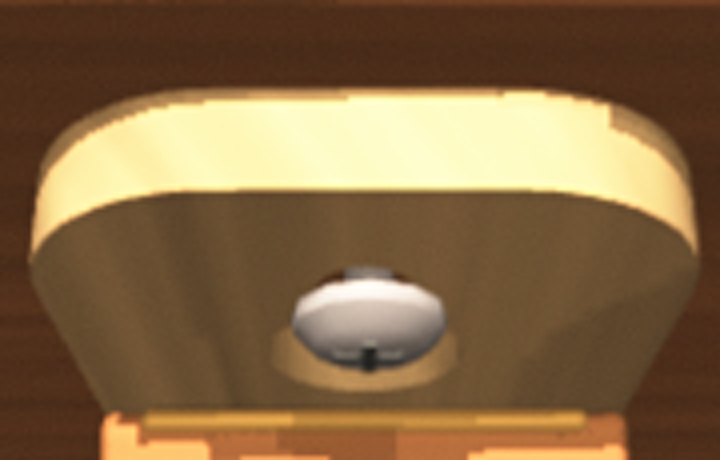

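Emit:
move_arm:
  moves:
    - {"hand": 40,"x": -0.02,"y": 0,"z": 0.035,"wx": 0,"wy": 0,"wz": 0}
    - {"hand": 40,"x": -0.02,"y": 0,"z": 0.035,"wx": 0,"wy": 0,"wz": 0}
    - {"hand": 40,"x": 0,"y": 0,"z": 0,"wx": 0,"wy": 0,"wz": 0}

```text
time_s: 26.75
position: [0.5571, -0.0011, 0.0897]
tcp_rot: [[0.841, -0.047, 0.539], [-0.039, -0.999, -0.026], [0.539, 0.001, -0.842]]
force: [-6.5, -0.6, -2.2]
opening: 0.687
```

Emit:
move_arm:
  moves:
    - {"hand": 40,"x": -0.02,"y": 0,"z": 0.03,"wx": 0,"wy": 0,"wz": 0}
    - {"hand": 40,"x": 0,"y": 0,"z": 0,"wx": 0,"wy": 0,"wz": 0}

```text
time_s: 26.95
position: [0.5571, -0.0011, 0.0889]
tcp_rot: [[0.841, -0.047, 0.539], [-0.039, -0.999, -0.026], [0.54, 0.001, -0.842]]
force: [-7.1, -0.5, -0.8]
opening: 0.686
```

Emit:
move_arm:
  moves:
    - {"hand": 40,"x": -0.03,"y": 0,"z": 0.02,"wx": 0,"wy": 0,"wz": 0}
    - {"hand": 40,"x": 0,"y": 0,"z": 0,"wx": 0,"wy": 0,"wz": 0}
    - {"hand": 40,"x": 0,"y": 0,"z": 0,"wx": 0,"wy": 0,"wz": 0}

```text
time_s: 27.25
position: [0.5571, -0.0011, 0.0884]
tcp_rot: [[0.84, -0.047, 0.54], [-0.039, -0.999, -0.026], [0.54, 0.001, -0.841]]
force: [-6.2, 0.7, -0.3]
opening: 0.688
```

Emit:
move_arm:
  moves:
    - {"hand": 40,"x": -0.02,"y": 0,"z": 0.025,"wx": 0,"wy": 0,"wz": 0}
    - {"hand": 40,"x": 0,"y": 0,"z": 0,"wx": 0,"wy": 0,"wz": 0}
    - {"hand": 40,"x": 0,"y": 0,"z": 0,"wx": 0,"wy": 0,"wz": 0}

```text
time_s: 27.55
position: [0.5571, -0.0011, 0.0882]
tcp_rot: [[0.84, -0.047, 0.541], [-0.039, -0.999, -0.026], [0.542, 0.001, -0.841]]
force: [-8.2, -0.3, 5.1]
opening: 0.687
```

```bash
python3 st.py; python3 look.py wrist w18; python3 -c "
from h import *
c=load('w18')
cv2.imwrite('pics/w18z.png',cv2.resize(c['image'][80:195,0:350],None,fx=2.2,fy=2.2,interpolation=cv2.INTER_CUBIC)[:,:,::-1])
W=cloud(c);print(W[115,[215,230,260,290,310]].round(4))"
```

```text
time_s 27.55
joint_positions [-15.4382, 35.7119, 123.4533, 148.6235, 13.1867, -70.0921]
position [0.5571, -0.0011, 0.0882]
tcp_rot [[0.8398, -0.047, 0.5409], [-0.039, -0.9989, -0.0261], [0.5415, 0.0008, -0.8407]]
force [-8.1704, -0.3025, 5.1356]
moment [0.0202, 1.1991, -0.1798]
opening 0.6869
[[ 0.5781  0.0117  0.1801]
 [ 0.5783  0.0071  0.1795]
 [ 0.5774 -0.0024  0.1801]
 [ 0.5773 -0.0118  0.1797]
 [ 0.5758 -0.0177  0.1815]]
```

View pics/w18z.png

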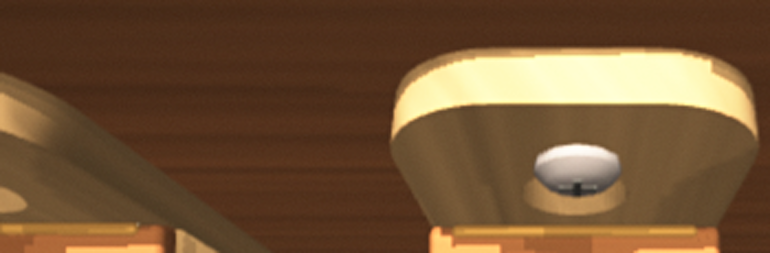

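Emit:
move_arm:
  moves:
    - {"hand": 62,"x": -0.01,"y": 0,"z": -0.015,"wx": 0,"wy": 0,"wz": 0}
    - {"hand": 66,"x": 0,"y": 0,"z": 0,"wx": 0,"wy": 0,"wz": 0}
    - {"hand": 78,"x": 0,"y": 0,"z": 0,"wx": 0,"wy": 0,"wz": 0}
    - {"hand": 78,"x": 0,"y": 0,"z": 0,"wx": 0,"wy": 0,"wz": 0}
    - {"hand": 78,"x": 0,"y": 0,"z": 0,"wx": 0,"wy": 0,"wz": 0}

```text
time_s: 28.1
position: [0.5579, -0.0013, 0.0878]
tcp_rot: [[0.839, -0.046, 0.541], [-0.038, -0.999, -0.026], [0.542, 0.001, -0.84]]
force: [-0.9, 0.3, -0.5]
opening: 0.879
```

```bash
python3 st.py; python3 look.py wrist w19
```

```text
time_s 28.1
joint_positions [-15.452, 35.7862, 123.3801, 148.6184, 13.2291, -70.1414]
position [0.5579, -0.0013, 0.0878]
tcp_rot [[0.8395, -0.0463, 0.5414], [-0.0383, -0.9989, -0.026], [0.5421, 0.0011, -0.8403]]
force [-0.9289, 0.3442, -0.5246]
moment [-0.0241, 0.4753, -0.0468]
opening 0.8794
```

View pics/w19.png

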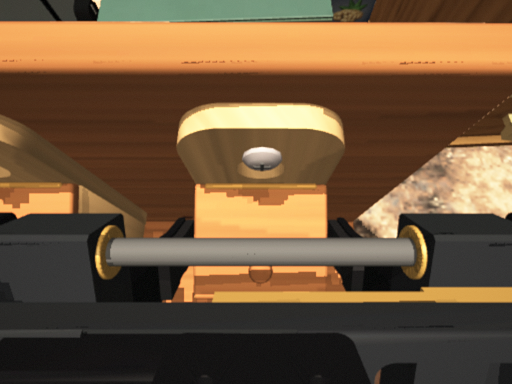

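The box hangs by itself and the fingers are clear on both sides. I'll retreat along the tool axis.

Emit:
move_arm:
  moves:
    - {"hand": 78,"x": 0,"y": 0,"z": -0.1,"wx": 0,"wy": 0,"wz": 0}
    - {"hand": 78,"x": 0,"y": 0,"z": -0.3,"wx": 0,"wy": 0,"wz": 0}
    - {"hand": 78,"x": 0,"y": 0,"z": -0.5,"wx": 0,"wy": 0,"wz": 0}
    - {"hand": 78,"x": 0,"y": 0,"z": -0.6,"wx": 0,"wy": 0,"wz": 0}
    - {"hand": 78,"x": 0,"y": 0,"z": -0.6,"wx": 0,"wy": 0,"wz": 0}
    - {"hand": 78,"x": 0,"y": 0,"z": -0.6,"wx": 0,"wy": 0,"wz": 0}
    - {"hand": 78,"x": 0,"y": 0,"z": -0.6,"wx": 0,"wy": 0,"wz": 0}
    - {"hand": 78,"x": 0,"y": 0,"z": -0.6,"wx": 0,"wy": 0,"wz": 0}
    - {"hand": 78,"x": 0,"y": 0,"z": -0.6,"wx": 0,"wy": 0,"wz": 0}
    - {"hand": 78,"x": 0,"y": 0,"z": -0.5,"wx": 0,"wy": 0,"wz": 0}
    - {"hand": 78,"x": 0,"y": 0,"z": -0.3,"wx": 0,"wy": 0,"wz": 0}
    - {"hand": 78,"x": 0,"y": 0,"z": -0.1,"wx": 0,"wy": 0,"wz": 0}
    - {"hand": 78,"x": 0,"y": 0,"z": 0,"wx": 0,"wy": 0,"wz": 0}
    - {"hand": 78,"x": 0,"y": 0,"z": 0,"wx": 0,"wy": 0,"wz": 0}

```text
time_s: 29.55
position: [0.4864, 0.0026, 0.1979]
tcp_rot: [[0.84, -0.046, 0.541], [-0.038, -0.999, -0.025], [0.541, 0.0, -0.841]]
force: [0.1, -0.1, 0.3]
opening: 0.893
```

```bash
python3 st.py; python3 look.py wrist w20; python3 look.py scene s20; python3 look.py top t20; python3 - <<'E'
from h import *
from m import plane
c=load("w20");W=cloud(c);cv2.imwrite('pics/s20z.png',cv2.resize(load('s20')['image'][130:310,130:410],None,fx=2.7,fy=2.7,interpolation=cv2.INTER_CUBIC)[:,:,::-1])
t=load("top0");t2=load("t20")
d=cv2.absdiff(t["image"],t2["image"]).max(2);print("top diff cans",(d[178:225,312:346]>40).sum(),(d[178:225,370:405]>40).sum(),"jar/mug",(d[185:240,130:215]>40).sum(),"tin",(d[205:232,245:272]>40).sum())
E
```

```text
time_s 29.55
joint_positions [-18.3906, 16.1992, 127.8491, 63.8867, 9.4218, 13.0643]
position [0.4864, 0.0026, 0.1979]
tcp_rot [[0.84, -0.0458, 0.5406], [-0.0385, -0.999, -0.0248], [0.5412, 0.0001, -0.8409]]
force [0.0677, -0.0869, 0.2526]
moment [0.0187, 0.3781, 0.0469]
opening 0.8933
top diff cans 6 0 jar/mug 0 tin 623
```

View pics/w20.png

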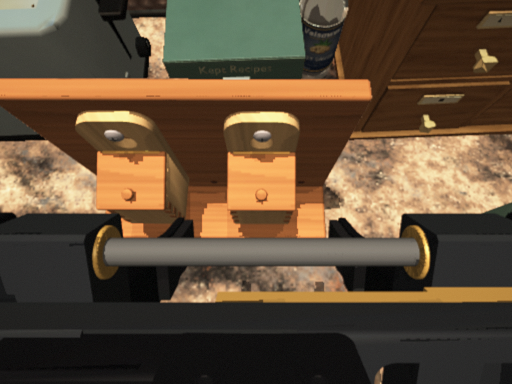

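View pics/s20z.png

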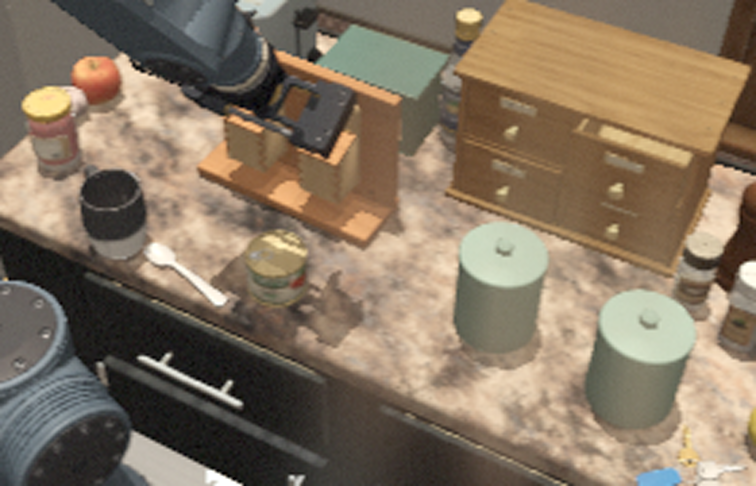

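```bash
python3 -c "
from rig import order
print(order.hand_in())"
```

```text
the job is handed in; nothing more can be done
None
```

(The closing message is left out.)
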